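Put the magnifier and the sharpening stone back in the scribe's sloped tool tray

ROBOT

A 7-joint arm with a two-finger parallel gripper is mounted at the origin on the work surface. World frame = base frame: x ahead of the robot, y to its left, z up, the work surface at z = 0. Lengths are in m, angles in degrees, forces in N, time in s.
With the tool pointing down it reaches from about 0.425 to 0.875 m from the base axis. Payload 8.4 kg.
Tool frame: the origin (TCP) lies between the finger pads; the fingertips stand 17 mm ahead of it and the grasp point (between the pads) lies 2 mm behind it (robot.tip_reach is the distance from the TCP to the fingertips, in m); z points along the fingers, y is the line along which they close (so a half turn about z gives the same grasp; the last joint's range is limited). The gripper opens to 87 mm and grips with 3 to 60 N. Pads are 19 mm wide; open, the fingers measure 117 mm over their backs; the gripper's body (75 mm by 190 mm) begins 51 mm behind the grasp point.
Start: joints at [59.404, 19.091, 2.286, 83.961, -0.768, 76.965, -3.352], TCP at [0.274, -0.59, 0.24] pointing down, gripper open.
Joint ranges: [-147.57, 147.57], [-21.85, 119.76], [-74.77, 79.35], [14.55, 137.4], [-85.83, 265.84], [4.83, 119.75], [-152.11, 152.11]. Speed limits (degrees/s): [127.2, 127.2, 159.86, 159.86, 180, 180, 180].

INTERFACE

Orientations are given as [roll, pitch, yaw] about the fixed x, y, z axes, in that order (R = Rz(yaw) Ry(pitch) Rx(roll)).
In Python, from rig import monitor, optics, job, robot gives the robot as it stands.
- The arm moves only by the tool apply_moves, never from a script. Its argument "deltas" is a list of rows, each an object of numbers: "tx", "ty", "tz": the shift along the tool's x, y, z each as a share of 150 mm, from -1 to 1; "turn": the turn about the tool's z as a share of 6 degrees, from -1 to 1; "claw": the gripper's target within -1 to 1 (fully open at 1, half-way at 0, shut at -1). A call has exactly 8 rows; each row shifts and turns the commanded pose from where the row before left it, along the tool's axes as they then stand; what a row does not reach is not made up. A row lasts 1/10 s, in which the tool goes at most 50 mm and 8.59 degrees, less where a joint would pass 70% of its speed; a pose out of reach is approached as far as the arm can. A call with a number of a shift or a turn outside -1 to 1 is refused whole. A call with a gripper value outside its range is refused whole. The fingers move at their own pace and stop on an object; "squeeze" is the grip in N (left out, the last holds). Time passes only in rows, so rows that do not move let the fingers close, or fill a call up. It gives the time, the measured TCP pose, the force, the opening and the grip force at its end, in the units of the state.
- monitor.get_obs(): the state, without advancing time (a new reading comes with each control period).
- optics.capture(name): name is "scene" or "top" or "wrist"; returns a dict with "color" (480x640x3 uint8, red, green, blue), "z_map" (480x640 float32, m along the optical axis (not along the pixel's ray), 0 where there is no reading), "mtx" (3x3 intrinsics, pixels), "R" (3x3) and "t" (3): a world point X has camera coordinates R X + t; the wrist camera has in their place "hand_eye" (4x4, takes a point from camera to tool coordinates, whose origin is the TCP and whose axes are the flange's). Camera axes: x right, y down, z forward; pixel columns grow to the right and rows downward; lengths in m; the calibration is good to about 2 mm. A picture is of the moment at which its call begins: read the wrist's pose just before it.
- job.sign_off(): hands the job in; it is judged then, once.
The state is a dict: "time": time; "qpos": joint angles; "joint_vel": joint speeds; "joint_efforts": joint torques, N m; "tcp_pos": TCP position; "orientation": TCP orientation; "ft_force": force on the tool from outside, world axes, zero at the start; "ft_torque": the same for the moment, N m; "width": finger opening in m; "finger_force": force on a finger pad.
Only numpy, scipy, OpenCV 4.12 (cv2) and the standard library are available. Lean on these libraries where they do the work, as an engineer would, in place of code of your own. Each camera call takes 0.05 s, during which the arm holds its last target. There are 200 camera calls.

TASK

Put the handled magnifier and the grey sharpening stone back into their own cutouts in the sloped wooden tool tray, turned to match the cutouts, and press both fully home so that they lie flat on the cutout floors. Leave the eraser, pencil, ink jar, jar lid and pen cup where they are, and let go of everything.

Things in the scene. Friction and masses are not known exactly. Their poses are not given: they have to be found in the camera images.
- magnifier_mid (a point): Grasp centre of the handled reading magnifier, which lies flat on the table in any direction: a point in its straight black handle, on the centre line, half-way up (12 mm above the underside). x runs along the handle towards the round lens, z is up. Best gripped here, across the handle's 22 mm width.
- magnifier: The magnifier, 161 long, about 0.14 kg; origin on its underside, 12 mm below magnifier_mid, same axes. Handle: bar 22 wide, 24 high, from x = -76 to +20 mm. Lens in a dark rim: disc 70 across, 16 high, centre at x = +50 mm, underside level with the handle's. Lower edges slope in by 2 mm over the bottom 4 mm.
- stone_mid (a point): Centre (12 mm above the underside) of the grey rectangular sharpening stone lying flat on the table: 100 long (x), 30 wide (y), 24 high (z), about 0.18 kg, lower edges slope in by 2 mm over the bottom 4 mm. It is gripped across its 30 mm width.
- stone: The stone; origin at the middle of its underside, same axes as stone_mid.
- tray: Light plywood tray 150 (x) by 194 (y) by 18 thick, dark felt floors 6 above its underside, fixed on a dark stand, its top sloping at 30 degrees, low edge towards the robot. Origin: middle of its underside; x up the slope, y across (robot's left), z square to its top. A finger channel 44 wide, 12 deep, centred at y = -4 on both seats, runs its whole length in x: room for fingers beside a tool.
- magnifier_seat (a point): Where magnifier_mid lies when the magnifier is fully home in the keyhole-shaped upper cutout; level with the tray's top surface. Axes are the tray's. Home, the magnifier's x (towards the lens) points along this +y (to the robot's left) and its z along this z. Cutout 12 deep, handle slot 26 wide, lens pocket 74 across: 2 mm free on each side.
- stone_seat (a point): Where stone_mid lies when the stone is fully home in the rectangular lower cutout; level with the tray's top surface, 66 mm down the slope from magnifier_seat. Axes are the tray's. The pocket is 103 (y) by 33 (x) and 12 deep; the stone's length lies along y, either way round.
- eraser: Bystander: white eraser 50 x 22 x 14, flat on the table.
- ink_jar: Bystander: small glass jar with black cap, 52 in diameter, 55 high; origin under its centre.
- pen_cup: Bystander: dark wooden cup of pens, 68 in diameter, cup 85 high, pens to about 150; origin under its centre.
- jar_lid: Bystander: black disc 48 in diameter, 14 high, flat on the table.
- pencil: Bystander: flat yellow carpenter's pencil 160 x 12 x 8, flat on the table.
Things that resemble listed ones, but are neither listed nor needed, are in the scene too. What is shaped like the part that bears tray but pink is not meant.

How it is judged:
By the outcome, as a careful person would: the job done as asked, in the order asked, and still so for the second after the job is handed in, with the robot touching nothing.
It also fails if it takes over 72 s, if anything falls off the work surface, if the arm or the gripper's body presses on something with over 40 N, if the wrist force passes 120 N, or if a joint passes its speed limit or range.

## Working session

There is one attempt and no reset: what is moved stays moved. The work goes in short steps, Python scripts to look and compute and a tool call to move; the robot and the scene stay as the last step left them, time stands still between calls to the robot, and variables do not carry over. Pictures are saved under pics/ and viewed, at most 10 in all, crops included, and the job is handed in when it is done.

Besides the shell and the picture viewer there is one more tool, called in YAML: its name, and indented under it one key for each argument. apply_moves: Moves the arm, as the interface text tells. Shift numbers are shares of 150 mm and turn numbers shares of 6 degrees, none past 1 either way. Its arguments: {"type":"object","properties":{"deltas":{"type":"array"},"squeeze":{"type":"number"}},"required":["deltas"]}

```bash
ls; mkdir -p pics; python3 - <<'E'
from rig import monitor, optics, job, robot
import cv2,numpy as np,pickle
o=monitor.get_obs();print(o)
d={}
for n in("scene","top"):
    c=optics.capture(n);d[n]=c
    cv2.imwrite(f"pics/{n}0.png",c["color"][:,:,::-1])
    print(n,c["mtx"],c["R"],c["t"])
pickle.dump(d,open("d0.pkl","wb"))
E
```

```text
pics
{'time': 0.0, 'qpos': array([59.40450804, 19.13171757,  2.28513199, 84.01271245, -0.76950074,
       76.96675881, -3.35190316]), 'joint_vel': array([-0.06475237,  0.06751877, -0.06081923, -0.02360137,  0.13949496,
        0.09293154,  0.02747028]), 'joint_efforts': array([ 1.37647644e-04, -6.56363940e+01,  1.33503757e+00, -4.03818190e+01,
       -5.98838576e-02,  4.43118357e-02,  2.05631659e-04]), 'tcp_pos': array([ 0.27357626, -0.58911152,  0.23864573]), 'orientation': array([-1.79904189e+02,  4.97939491e-03,  2.49097519e+01]), 'ft_force': array([-0.74873447, -0.65866864, -0.3558603 ]), 'ft_torque': array([ 0.01437814, -0.04387453,  0.01336487]), 'finger_force': 0.0, 'width': 0.08716209637699761}
scene [[570.92534131   0.         313.31651333]
 [  0.         570.92534131 243.56187191]
 [  0.           0.           1.        ]] [[ 0.73393532  0.67921817 -0.00127279]
 [ 0.41840757 -0.45358862 -0.78688784]
 [-0.53504584  0.57699223 -0.61709473]] [-0.41480678 -0.14886331  1.55916974]
top [[564.15268537   0.         313.28166786]
 [  0.         564.15268537 242.3547544 ]
 [  0.           0.           1.        ]] [[ 0.02339784 -0.99969648  0.00771302]
 [-0.98608611 -0.02434802 -0.16444256]
 [ 0.16458045 -0.0037581  -0.9863565 ]] [-0.00773854  0.52489975  1.27872351]
```

View pics/scene0.png

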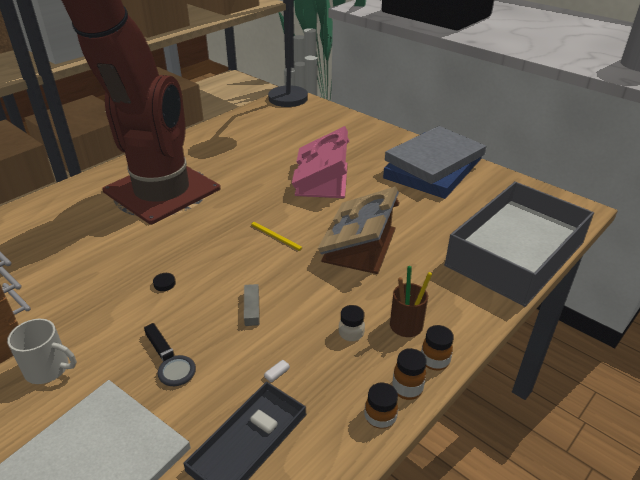

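View pics/top0.png

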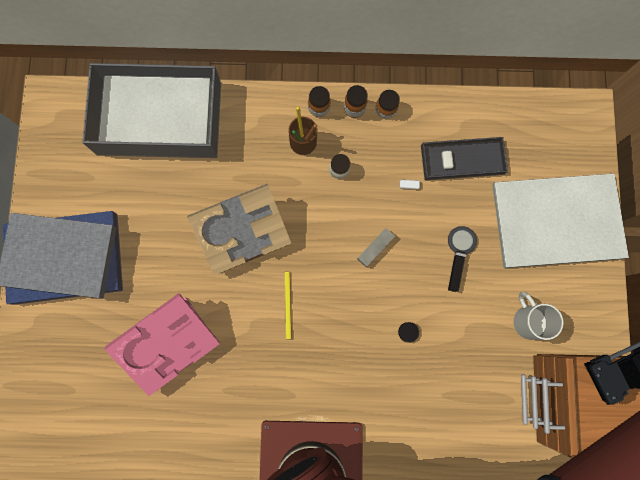

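Candidates: the wooden tray is at top (240,228). The pink lookalike at (162,344) is excluded by its colour. There is one magnifier at top (460,258) and one grey stone at (378,248). The pencil, eraser (410,184), ink jar, lid (408,332) and cup are bystanders. Next I'll measure from both views.

```bash
cat > h.py <<'E'
import numpy as np,cv2
def cloud(c):
    z=c["z_map"];v,u=np.mgrid[:480,:640];K=c["mtx"]
    P=np.stack([(u-K[0,2])/K[0,0]*z,(v-K[1,2])/K[1,1]*z,z],-1)
    W=(P-c["t"])@c["R"]; W[z==0]=np.nan; return W
def plane_px(c,uv,h):  # ray onto z=h
    K=c["mtx"];uv=np.atleast_2d(uv).astype(float)
    d=np.c_[(uv-K[:2,2])/[K[0,0],K[1,1]],np.ones(len(uv))]@c["R"]
    o=-c["R"].T@c["t"];return o+d*((h-o[2])/d[:,2])[:,None]
def rect(p): return cv2.minAreaRect((p[:,:2]*1000).astype(np.float32))
E
cat > m.py <<'E'
from h import *;import pickle,sys
d=pickle.load(open("d0.pkl","rb"))
for n,boxes in(("top",dict(stone=(345,220,410,275),mag=(435,215,485,300),tray=(175,175,300,280))),("scene",dict(stone=(230,275,275,330),mag=(135,315,205,390),tray=(310,180,405,275)))):
    c=d[n];W=cloud(c)
    tab=W[(np.abs(W[...,2])<.02)&(np.abs(W[...,0]-.5)<.3)&(np.abs(W[...,1])<.3)]
    print(n,"table z",np.nanmedian(tab[:,2]))
    for k,(a,b,e,f) in boxes.items():
        w=W[b:f,a:e].reshape(-1,3);w=w[np.isfinite(w[:,2])]
        if k!="tray":
            q=w[(w[:,2]>.010)&(w[:,2]<.04)]
            print(k,len(q),"ztop",np.percentile(q[:,2],[50,95]),rect(q))
            if k=="mag":
                t=q[q[:,2]>.0195];print(" handle",rect(t)); t=q[q[:,2]<.0185];print(" lens",cv2.minEnclosingCircle((t[:,:2]*1000).astype(np.float32)))
        else:
            q=w[w[:,2]>.03]
            rng=np.random.default_rng(0);best=0
            for _ in range(300):
                s=q[rng.choice(len(q),3,False)];m=np.cross(s[1]-s[0],s[2]-s[0]);m/=np.linalg.norm(m)+1e-12
                g=np.abs((q-s[0])@m)<.002
                if g.sum()>best:best=g.sum();G=g
            s=q[G];o=s.mean(0);m=np.linalg.svd(s-o)[2][2];m*=np.sign(m[2])
            print("tray",len(q),best,"normal",m,"tilt",np.degrees(np.arccos(m[2])))
            y=np.cross(m,[0,0,1]);y=np.cross([0,0,1],-m);y/=np.linalg.norm(y);x=np.cross(y,m)
            if x[2]<0:x,y=-x,-y
            print("x",x,"y",y,"yaw",np.degrees(np.arctan2(x[1],x[0])))
            g=np.abs((w-o)@m)<.004
            B=np.c_[(w[g]-o)@x,(w[g]-o)@y]
            r=rect(B);print("rect",r)
            ce=o+x*r[0][0]/1e3+y*r[0][1]/1e3;print("top centre",ce)
E
python3 m.py
```

```text
top table z -0.001346544817130563
stone 531 ztop [0.02262514 0.02687278] ((521.5518188476562, -144.98809814453125), (29.991613388061523, 100.80958557128906), 47.88892364501953)
mag 771 ztop [0.01705993 0.02595624] ((502.97674560546875, -335.22332763671875), (66.58282470703125, 158.8114471435547), 67.73906707763672)
 handle ((489.4431457519531, -338.34832763671875), (33.96578598022461, 134.32666015625), 87.09467315673828)
 lens ((500.9172668457031, -339.47265625), 79.8534927368164)
tray 5478 1556 normal [-0.4530944  -0.19315039  0.87028638] tilt 29.50806381899492
x [0.80057873 0.34128008 0.49254605] y [-0.39214686  0.91990262  0.        ] yaw 23.08814971470615
rect ((-47.44325256347656, 0.6464767456054688), (244.12680053710938, 194.19631958007812), 0.6765404343605042)
top centre [0.50576273 0.1561393  0.05858744]
scene table z -0.0010298980242788968
stone 566 ztop [0.02256884 0.02520706] ((522.530517578125, -143.7670135498047), (30.2143497467041, 106.25669860839844), 47.89776611328125)
mag 1067 ztop [0.01381803 0.02436643] ((504.9846496582031, -337.69146728515625), (67.53633880615234, 159.4573211669922), 69.23553466796875)
 handle ((471.1334228515625, -338.0019836425781), (22.6538143157959, 97.69882202148438), 78.16952514648438)
 lens ((505.50677490234375, -346.1632080078125), 78.76319885253906)
tray 3660 1221 normal [-0.45961746 -0.20533387  0.86405428] tilt 30.2251092141197
x [0.78890642 0.35244355 0.50339866] y [-0.40789515  0.91302878  0.        ] yaw 24.07267976737757
rect ((-50.963592529296875, 92.22518920898438), (253.85389709472656, 355.3832702636719), 0.2807495594024658)
top centre [0.47309923 0.22453466 0.05543476]
```

```bash
cat >> h.py <<'E'
def go(o,target,yaw=None):
    """remaining shift in tool axes (mm, at present yaw) and turn (deg about tool z)"""
    a=np.radians(o["orientation"][2]);D=(np.array(target)-o["tcp_pos"])*1e3
    t=np.array([D@[np.cos(a),np.sin(a),0],D@[np.sin(a),-np.cos(a),0],-D[2]])
    tn=0 if yaw is None else -((yaw-o["orientation"][2]+180)%360-180)
    print("t=%.2f tcp"%o["time"],o["tcp_pos"].round(4),o["orientation"].round(2),"shift mm",t.round(1),"shares",(t/150).round(3),"turn",round(tn,2),"share",round(tn/6,3),"w",o["width"],"F",o["ft_force"].round(1))
E
python3 - <<'E'
from rig import monitor
from h import *
go(monitor.get_obs(),[.49,-.342,.20],-11.8)
E
sed -i 's/g=np.abs((w-o)@m)<.004/g=(np.abs((w-o)@m)<.004)\&(w[:,2]>.018)\&((w-o)@x>-.12)/' m.py; python3 m.py | grep -A3 tray
```

```text
t=0.10 tcp [ 0.2736 -0.5891  0.2387] [-1.7991e+02  1.0000e-02  2.4910e+01] shift mm [ 300.4 -133.    38.7] shares [ 2.002 -0.887  0.258] turn 36.71 share 6.119 w 0.08676504729023263 F [ 0.7 -0.2  0.4]
tray 5478 1556 normal [-0.4530944  -0.19315039  0.87028638] tilt 29.50806381899492
x [0.80057873 0.34128008 0.49254605] y [-0.39214686  0.91990262  0.        ] yaw 23.08814971470615
rect ((-1.6434097290039062, 1.0867919921875), (152.2955780029297, 194.19436645507812), 0.9129877686500549)
top centre [0.54225644 0.17217492 0.08114597]
--
tray 3660 1221 normal [-0.45961746 -0.20533387  0.86405428] tilt 30.2251092141197
x [0.78890642 0.35244355 0.50339866] y [-0.40789515  0.91302878  0.        ] yaw 24.07267976737757
rect ((-9.467544555664062, 72.56237030029297), (176.8702850341797, 330.841552734375), 8.584257125854492)
top centre [0.51385609 0.22120696 0.07632382]
```

apply_moves:
  deltas:
    - {"tx": 0.25,"ty": -0.11,"tz": 0.032,"claw": 1}
    - {"tx": 0.25,"ty": -0.11,"tz": 0.032,"claw": 1}
    - {"tx": 0.25,"ty": -0.11,"tz": 0.032,"claw": 1}
    - {"tx": 0.25,"ty": -0.11,"tz": 0.032,"claw": 1}
    - {"tx": 0.25,"ty": -0.11,"tz": 0.032,"claw": 1}
    - {"tx": 0.25,"ty": -0.11,"tz": 0.032,"claw": 1}
    - {"tx": 0.25,"ty": -0.11,"tz": 0.032,"claw": 1}
    - {"tx": 0.25,"ty": -0.11,"tz": 0.032,"claw": 1}

```text
invalid input
```

apply_moves:
  deltas:
    - {"turn": 0.9,"claw": 1}
    - {"turn": 0.9,"claw": 1}
    - {"turn": 0.9,"claw": 1}
    - {"turn": 0.9,"claw": 1}
    - {"turn": 0.9,"claw": 1}
    - {"turn": 0.9,"claw": 1}
    - {"turn": 0.72,"claw": 1}
    - {"turn": 0,"claw": 1}

```text
invalid input
```

```bash
cat >> h.py <<'E'
from scipy.spatial.transform import Rotation as Ro
def wrist(name=None):
    from rig import monitor,optics
    o=monitor.get_obs();c=optics.capture("wrist");H=c["hand_eye"]
    Rt=Ro.from_euler("xyz",o["orientation"],degrees=True).as_matrix()
    Rwc=Rt@H[:3,:3];pw=Rt@H[:3,3]+o["tcp_pos"]
    c["R"]=Rwc.T;c["t"]=-Rwc.T@pw
    if name:cv2.imwrite(f"pics/{name}.png",c["color"][:,:,::-1])
    return o,c
E
python3 - <<'E'
from h import *
import pickle
o,c=wrist("w1");pickle.dump(c,open("w1.pkl","wb"))
go(o,[.4985,-.344,.1],-11.8);print(o["qpos"].round(1),c["hand_eye"].round(3))
W=cloud(c)
w=W.reshape(-1,3);w=w[np.isfinite(w[:,2])&(abs(w[:,0]-.5)<.13)&(abs(w[:,1]+.34)<.1)]
print(len(w),"z",np.percentile(w[:,2],[5,50]))
q=w[(w[:,2]>.020)&(w[:,2]<.03)];print("handle",len(q),rect(q))
q=w[(w[:,2]>.006)&(w[:,2]<.03)];print("all",len(q),rect(q))
E
```

```text
t=0.10 tcp [ 0.2736 -0.5891  0.2387] [-1.7991e+02  1.0000e-02  2.4910e+01] shift mm [ 307.2 -127.6  138.7] shares [ 2.048 -0.851  0.925] turn 36.71 share 6.119 w 0.08676504729023263 F [ 0.7 -0.2  0.4]
[59.4 19.1  2.3 84.  -0.8 77.  -3.4] [[-0.001 -0.968 -0.251  0.068]
 [ 1.    -0.001  0.    -0.001]
 [-0.    -0.251  0.968 -0.144]
 [ 0.     0.     0.     1.   ]]
2336 z [-0.0027647  -0.00141185]
handle 0 ((0.0, 0.0), (0.0, 0.0), 0.0)
all 0 ((0.0, 0.0), (0.0, 0.0), 0.0)
```

View pics/w1.png

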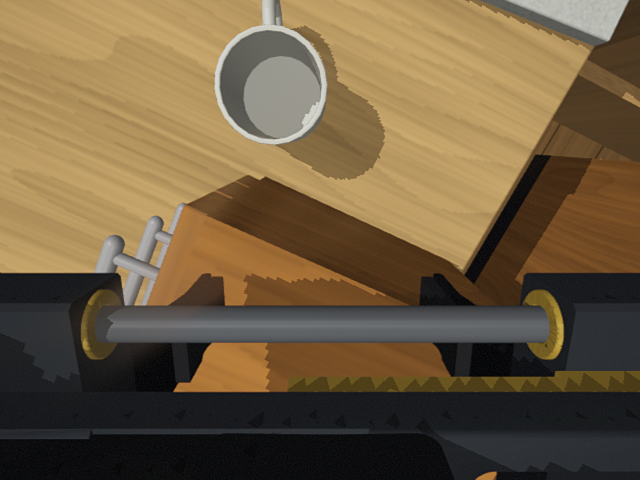

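apply_moves:
  deltas:
    - {"tx": 0.25,"ty": -0.11,"tz": 0.032,"turn": 0,"claw": 1}
    - {"tx": 0.25,"ty": -0.11,"tz": 0.032,"turn": 0,"claw": 1}
    - {"tx": 0.25,"ty": -0.11,"tz": 0.032,"turn": 0,"claw": 1}
    - {"tx": 0.25,"ty": -0.11,"tz": 0.032,"turn": 0,"claw": 1}
    - {"tx": 0.25,"ty": -0.11,"tz": 0.032,"turn": 0,"claw": 1}
    - {"tx": 0.25,"ty": -0.11,"tz": 0.032,"turn": 0,"claw": 1}
    - {"tx": 0.25,"ty": -0.11,"tz": 0.032,"turn": 0,"claw": 1}
    - {"tx": 0.25,"ty": -0.11,"tz": 0.032,"turn": 0,"claw": 1}
  squeeze: 25

```text
time: 0.95
tcp_pos: [0.491, -0.342, 0.2008]
orientation: [-180.0, 0.0, 24.9]
ft_force: [-0.4, -0.1, 0.2]
width: 0.0872
finger_force: 0.0
```

apply_moves:
  deltas:
    - {"tx": 0,"ty": 0,"tz": 0,"turn": 0.9,"claw": 1}
    - {"tx": 0,"ty": 0,"tz": 0,"turn": 0.9,"claw": 1}
    - {"tx": 0,"ty": 0,"tz": 0,"turn": 0.9,"claw": 1}
    - {"tx": 0,"ty": 0,"tz": 0,"turn": 0.9,"claw": 1}
    - {"tx": 0,"ty": 0,"tz": 0,"turn": 0.9,"claw": 1}
    - {"tx": 0,"ty": 0,"tz": 0,"turn": 0.9,"claw": 1}
    - {"tx": 0,"ty": 0,"tz": 0,"turn": 0.72,"claw": 1}
    - {"tx": 0,"ty": 0,"tz": 0,"turn": 0,"claw": 1}

```text
time: 1.75
tcp_pos: [0.4901, -0.3433, 0.2009]
orientation: [-180.0, 0.0, -11.9]
ft_force: [-0.4, 0.3, -0.4]
width: 0.0867
finger_force: 0.0
```

```bash
cat > mm.py <<'E'
from h import *
import pickle
o,c=wrist("w2");pickle.dump(c,open("w2.pkl","wb"))
go(o,[.4985,-.344,.1],-11.8);print(o["qpos"].round(1))
W=cloud(c)
ok=np.isfinite(W[...,2])&(abs(W[...,0]-.5)<.13)&(abs(W[...,1]+.34)<.1)
print("table",np.percentile(W[ok][:,2],[5,50]))
q=W[ok&(W[...,2]>.020)&(W[...,2]<.03)];print("handle",len(q),rect(q))
q=W[ok&(W[...,2]>.006)&(W[...,2]<.03)];print("all",len(q),rect(q))
q=W[ok&(W[...,2]>.006)&(W[...,2]<.03)]
dd=np.array([np.cos(np.radians(-11.8)),np.sin(np.radians(-11.8))]);s=(q[:,:2]-[.4985,-.3437])@dd
l=q[s>.035];print("lens",cv2.minEnclosingCircle((l[:,:2]*1000).astype(np.float32)))
E
python3 mm.py
```

```text
t=1.75 tcp [ 0.4901 -0.3433  0.2009] [-1.7999e+02  3.0000e-02 -1.1870e+01] shift mm [  8.3  -1.  100.9] shares [ 0.055 -0.007  0.672] turn -0.07 share -0.012 w 0.08668323947486906 F [-0.4  0.3 -0.4]
[ 34.   14.6  -3.9  94.2   1.   71.2 -72. ]
table [-0.00216866  0.2695029 ]
handle 2670 ((530.2300415039062, -368.90399169921875), (45.52180862426758, 234.8020782470703), 61.7800178527832)
all 8469 ((539.3909912109375, -357.90997314453125), (85.53054809570312, 238.44911193847656), 58.9322509765625)
lens ((584.7960205078125, -378.553955078125), 75.4297103881836)
```

View pics/w2.png

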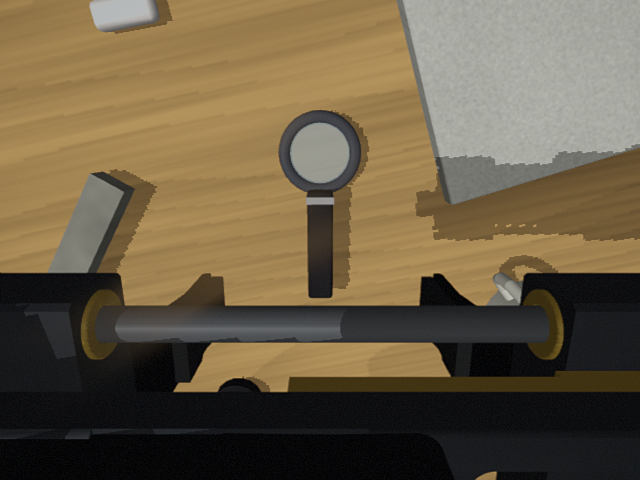

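The picture shows the lens at about (320,152) and the handle from (320,190) to (320,297), upright in the image, so the yaw is right. The grey slab at upper right and the jar lid are clear of it.

```bash
python3 - <<'E'
from h import *
import pickle
c=pickle.load(open("w2.pkl","rb"))
W=cloud(c)[:300,260:375]; col=c["color"][:300,260:375]
m=(W[...,2]>.02)&(W[...,2]<.03); h=W[m]
cc=(col.max(-1)<75).astype(np.uint8)
n,L,S,C=cv2.connectedComponentsWithStats(cc);k=1+np.argmax(S[1:,4]);v,u=np.nonzero(L==k)
d=(v<190)
print("dark comp",S[k],"handle cols",[(r,(u[v==r].min()+u[v==r].max())/2+260,np.ptp(u[v==r])) for r in(215,250,285)],"handle end row",v.max())
(ce,r)=cv2.minEnclosingCircle(np.c_[u[d]+260,v[d]].astype(np.float32));print("rim px",ce,r)
l=plane_px(c,[ce],.016)[0];print("lens",l)
hp=plane_px(c,[[(u[v==x].min()+u[v==x].max())/2+260,x] for x in(210,285)],.024);print(hp)
e=plane_px(c,[[319.5,v.max()+.5]],.024)[0];print("end",e,"lens-end dist (126)",np.linalg.norm((l-e)[:2]))
D=(l-e)[:2];D/=np.linalg.norm(D);print("yaw",np.degrees(np.arctan2(D[1],D[0])),"mid",((l[:2]-.05*D)+(e[:2]+.076*D))/2)
E
```

```text
dark comp [  48  205   25   93 2286] handle cols [(215, np.float64(320.0), np.int64(24)), (250, np.float64(320.0), np.int64(24)), (285, np.float64(320.5), np.int64(23))] handle end row 297
rim px (0.0, 0.0) 0.0
lens [ 0.70408323 -0.14100187  0.016     ]
[[ 0.49996276 -0.34296512  0.024     ]
 [ 0.43489568 -0.32961438  0.024     ]]
end [ 0.42359216 -0.32632016  0.024     ] lens-end dist (126) 0.336181664026156
yaw 33.4524319305573 mid [ 0.57468416 -0.22649483]
```

apply_moves:
  deltas:
    - {"tx": 0.051,"ty": -0.014,"tz": 0.2,"turn": 0,"claw": 1}
    - {"tx": 0,"ty": 0,"tz": 0.25,"turn": 0,"claw": 1}
    - {"tx": 0,"ty": 0,"tz": 0.25,"turn": 0,"claw": 1}
    - {"tx": 0,"ty": 0,"tz": 0.25,"turn": 0,"claw": 1}
    - {"tx": 0,"ty": 0,"tz": 0.17,"turn": 0,"claw": 1}
    - {"tx": 0,"ty": 0,"tz": 0.08,"turn": 0,"claw": 1}
    - {"tx": 0,"ty": 0,"tz": 0,"turn": 0,"claw": -1}
    - {"tx": 0,"ty": 0,"tz": 0,"turn": 0,"claw": -1}
  squeeze: 30

```text
time: 2.6
tcp_pos: [0.4988, -0.3433, 0.0222]
orientation: [180.0, -0.1, -11.8]
ft_force: [0.3, 0.1, -0.5]
width: 0.078
finger_force: 0.0
```

apply_moves:
  deltas:
    - {"tx": 0,"ty": 0,"tz": 0,"turn": 0,"claw": -1}
    - {"tx": 0,"ty": 0,"tz": 0,"turn": 0,"claw": -1}
    - {"tx": 0,"ty": 0,"tz": 0,"turn": 0,"claw": -1}
    - {"tx": 0,"ty": 0,"tz": 0,"turn": 0,"claw": -1}
    - {"tx": 0,"ty": 0,"tz": 0,"turn": 0,"claw": -1}
    - {"tx": 0,"ty": 0,"tz": 0,"turn": 0,"claw": -1}
    - {"tx": 0,"ty": 0,"tz": 0,"turn": 0,"claw": -1}
    - {"tx": 0,"ty": 0,"tz": 0,"turn": 0,"claw": -1}

```text
time: 3.4
tcp_pos: [0.4982, -0.3429, 0.0211]
orientation: [-180.0, 0.0, -11.8]
ft_force: [-0.9, -0.7, 1.0]
width: 0.0216
finger_force: 30.0
```

apply_moves:
  deltas:
    - {"tx": 0,"ty": 0,"tz": -0.1,"turn": 0,"claw": -1}
    - {"tx": 0,"ty": 0,"tz": -0.2,"turn": 0,"claw": -1}
    - {"tx": 0,"ty": 0,"tz": -0.2,"turn": -1,"claw": -1}
    - {"tx": 0,"ty": 0,"tz": -0.2,"turn": -1,"claw": -1}
    - {"tx": 0,"ty": 0,"tz": -0.2,"turn": -1,"claw": -1}
    - {"tx": 0,"ty": 0,"tz": -0.2,"turn": -1,"claw": -1}
    - {"tx": 0,"ty": 0,"tz": -0.2,"turn": -1,"claw": -1}
    - {"tx": 0,"ty": 0,"tz": -0.2,"turn": -1,"claw": -1}

```text
time: 4.2
tcp_pos: [0.4979, -0.3428, 0.2486]
orientation: [180.0, -0.0, 24.4]
ft_force: [0.4, -0.0, -1.4]
width: 0.0221
finger_force: 30.0
```

apply_moves:
  deltas:
    - {"tx": 0,"ty": 0,"tz": 0,"turn": -1,"claw": -1}
    - {"tx": 0,"ty": 0,"tz": 0,"turn": -1,"claw": -1}
    - {"tx": 0,"ty": 0,"tz": 0,"turn": -1,"claw": -1}
    - {"tx": 0,"ty": 0,"tz": 0,"turn": -1,"claw": -1}
    - {"tx": 0,"ty": 0,"tz": 0,"turn": -1,"claw": -1}
    - {"tx": 0,"ty": 0,"tz": 0,"turn": -1,"claw": -1}
    - {"tx": 0,"ty": 0,"tz": 0,"turn": -1,"claw": -1}
    - {"tx": 0,"ty": 0,"tz": 0,"turn": -1,"claw": -1}

```text
time: 5.0
tcp_pos: [0.498, -0.3428, 0.2472]
orientation: [180.0, 0.0, 72.4]
ft_force: [-0.9, 0.6, -1.3]
width: 0.0219
finger_force: 30.0
```

apply_moves:
  deltas:
    - {"tx": 0,"ty": 0,"tz": 0,"turn": -1,"claw": -1}
    - {"tx": 0,"ty": 0,"tz": 0,"turn": -1,"claw": -1}
    - {"tx": 0,"ty": 0,"tz": 0,"turn": -1,"claw": -1}
    - {"tx": 0,"ty": 0,"tz": 0,"turn": -1,"claw": -1}
    - {"tx": 0,"ty": 0,"tz": 0,"turn": -1,"claw": -1}
    - {"tx": 0,"ty": 0,"tz": 0,"turn": -1,"claw": -1}
    - {"tx": 0,"ty": 0,"tz": 0,"turn": -0.88,"claw": -1}
    - {"tx": 0,"ty": 0,"tz": 0,"turn": 0,"claw": -1}

```text
time: 5.8
tcp_pos: [0.498, -0.3429, 0.2471]
orientation: [180.0, 0.0, 113.5]
ft_force: [1.0, 1.2, -1.7]
width: 0.0217
finger_force: 30.0
```

apply_moves:
  deltas:
    - {"tx": 0.26,"ty": 0.17,"tz": 0,"turn": 0,"claw": -1}
    - {"tx": 0.26,"ty": 0.17,"tz": 0,"turn": 0,"claw": -1}
    - {"tx": 0.26,"ty": 0.17,"tz": 0,"turn": 0,"claw": -1}
    - {"tx": 0.26,"ty": 0.17,"tz": 0,"turn": 0,"claw": -1}
    - {"tx": 0.26,"ty": 0.17,"tz": 0,"turn": 0,"claw": -1}
    - {"tx": 0.26,"ty": 0.17,"tz": 0,"turn": 0,"claw": -1}
    - {"tx": 0.26,"ty": 0.17,"tz": 0,"turn": 0,"claw": -1}
    - {"tx": 0.26,"ty": 0.17,"tz": 0,"turn": 0,"claw": -1}

```text
time: 6.6
tcp_pos: [0.561, 0.0262, 0.2471]
orientation: [180.0, 0.1, 113.3]
ft_force: [0.4, -1.0, -1.6]
width: 0.0214
finger_force: 30.0
```

```bash
cat > tr.py <<'E'
from h import *
import pickle,sys
o,c=wrist("w3");pickle.dump((o,c),open("w3.pkl","wb"))
go(o,[.5,.1,.2],113.5);print(o["qpos"].round(1))
E
python3 tr.py
```

```text
t=6.60 tcp [0.561  0.0262 0.2471] [1.7997e+02 5.0000e-02 1.1326e+02] shift mm [ 91.9 -26.9  47.1] shares [ 0.612 -0.179  0.314] turn -0.24 share -0.039 w 0.021416717527043258 F [ 0.4 -1.  -1.6]
[ 22.5  11.3 -33.8  94.5   6.5  76.1  10.8]
```

View pics/w3.png

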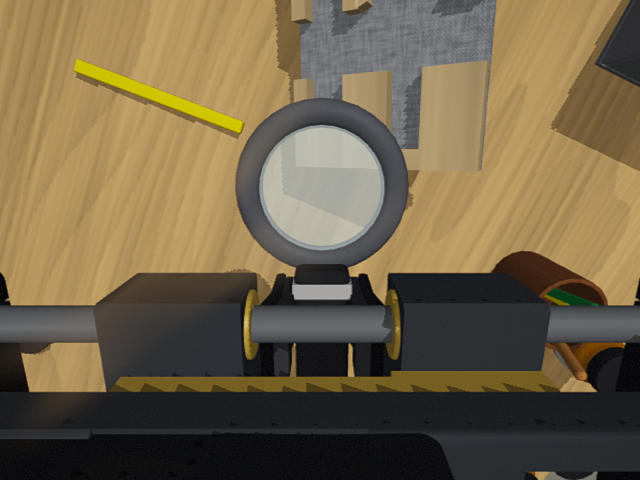

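The held magnifier (lens about (322,185)) hides part of the tray; the tray edges at columns 295 to 490 run parallel to the tool's x. I'll shift sideways for a clear view.

apply_moves:
  deltas:
    - {"tx": 0.1,"ty": 0.15,"tz": -0.06,"turn": 0,"claw": -1}
    - {"tx": 0.1,"ty": 0.15,"tz": -0.06,"turn": 0,"claw": -1}
    - {"tx": 0.1,"ty": 0.15,"tz": -0.06,"turn": 0,"claw": -1}
    - {"tx": 0.1,"ty": 0.15,"tz": -0.06,"turn": 0,"claw": -1}
    - {"tx": 0.1,"ty": 0.15,"tz": -0.06,"turn": 0,"claw": -1}
    - {"tx": 0,"ty": 0,"tz": 0,"turn": 0,"claw": -1}
    - {"tx": 0,"ty": 0,"tz": 0,"turn": 0,"claw": -1}
    - {"tx": 0,"ty": 0,"tz": 0,"turn": 0,"claw": -1}

```text
time: 7.45
tcp_pos: [0.6341, 0.1368, 0.291]
orientation: [-180.0, 0.0, 113.3]
ft_force: [0.3, 0.0, -0.9]
width: 0.0216
finger_force: 30.0
```

```bash
cat > tr.py <<'E'
from h import *
import pickle
o,c=wrist("w4");pickle.dump((o,c),open("w4.pkl","wb"))
go(o,[.5,.1,.2],113.5)
W=cloud(c);q=W[:270,:].reshape(-1,3);q=q[np.isfinite(q[:,2])&(q[:,2]>.03)&(q[:,2]<.14)&(np.hypot(q[:,0]-.542,q[:,1]-.172)<.13)]
rng=np.random.default_rng(0);best=0
for _ in range(500):
    s=q[rng.choice(len(q),3,False)];m=np.cross(s[1]-s[0],s[2]-s[0]);m/=np.linalg.norm(m)+1e-12;m*=np.sign(m[2])
    if abs(np.degrees(np.arccos(m[2]))-30)>3: continue
    f=(q-s[0])@m; g=np.abs(f)<.0015; sc=g.sum()+ (0)
    if sc>best and (f>.004).mean()<.05:best=sc;G=g
s=q[G];ce=s.mean(0);m=np.linalg.svd(s-ce,full_matrices=False)[2][2];m*=np.sign(m[2])
x=np.cross(np.cross(m,[0,0,1]),m);x/=np.linalg.norm(x);y=np.cross(m,x)
print(len(q),best,"tilt",np.degrees(np.arccos(m[2])),"yaw",np.degrees(np.arctan2(x[1],x[0])),x,y)
ref=np.array([.542,.172,.081]);ref=ref-m*((ref-ce)@m);print("ref on plane",ref)
# rectify colour on the tray plane: 3 px/mm, x up, y left
n=3;V,U=np.mgrid[:180*n,:230*n];gx=.09-V/n/1e3;gy=.115-U/n/1e3
P=ref+gx[...,None]*x+gy[...,None]*y;p=P@c["R"].T+c["t"];K=c["mtx"]
mu=(p[...,0]/p[...,2]*K[0,0]+K[0,2]).astype(np.float32);mv=(p[...,1]/p[...,2]*K[1,1]+K[1,2]).astype(np.float32)
im=cv2.remap(c["color"],mu,mv,cv2.INTER_LINEAR);cv2.imwrite("pics/rect.png",im[:,:,::-1])
np.savez("tray.npz",x=x,y=y,m=m,ref=ref)
E
python3 tr.py
```

```text
t=7.45 tcp [0.6341 0.1368 0.291 ] [-1.7995e+02  4.0000e-02  1.1334e+02] shift mm [  19.3 -137.7   91. ] shares [ 0.129 -0.918  0.607] turn -0.16 share -0.026 w 0.02160324837347423 F [ 0.3  0.  -0.9]
21633 11026 tilt 30.03492285989468 yaw 23.908610100174073 [0.79143566 0.35085831 0.50052777] [-4.05278971e-01  9.14193062e-01 -2.77555756e-17]
ref on plane [0.54224932 0.17211053 0.08052829]
```

View pics/rect.png

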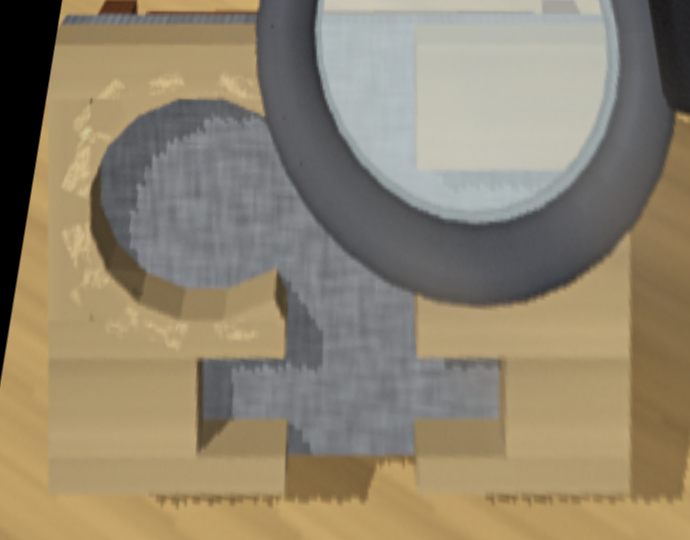

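Rectified view (3 px/mm):
- **Lens pocket:** U 92 on the left, V 98 to 318, so 73 mm across.
- **Stone pocket:** U 198 to 505, V 358 to 456, so 102 × 33 mm.
- **Channel:** U 286 to 415.
- **Tray sides:** U 49 and 630, so 194 mm.

All of these agree with the given sizes. Next I'll work out the seats and the held offset.

```bash
cat >> h.py <<'E'
T=np.load("tray.npz") if __import__("os").path.exists("tray.npz") else None
def tray(px,py,pz):  # mm in measured tray-top axes -> world
    return T["ref"]+(px*T["x"]+py*T["y"]+pz*T["m"])/1e3
MAG=(20.4,-2.3);STO=(-45.6,-2.3)
E
python3 - <<'E'
from h import *
import pickle
o,c=pickle.load(open("w3.pkl","rb"))
g=c["color"].astype(int)
a=np.radians(o["orientation"][2])
for uv in([237,185],[409,185],[322,97],[322,273]):
    p=plane_px(c,[uv],o["tcp_pos"][2]-.005)[0]-o["tcp_pos"];print(uv,"tool xy mm",(1e3*np.array([p[:2]@[np.cos(a),np.sin(a)],p[:2]@[np.sin(a),-np.cos(a)]])).round(1))
print("mag seat",tray(*MAG,0),"stone seat",tray(*STO,0))
o,c=pickle.load(open("w4.pkl","rb"))
go(o,tray(MAG[0]-4.5,MAG[1],4.5)+[0,0,.021+.02],113.9)
E
```

```text
[237, 185] tool xy mm [ 52.5 -32.5]
[409, 185] tool xy mm [52.4 32.8]
[322, 97] tool xy mm [83.9 -0.2]
[322, 273] tool xy mm [17.1 -0.3]
mag seat [0.55932675 0.17716539 0.09073906] stone seat [0.507092   0.15400875 0.05770423]
t=7.45 tcp [0.6341 0.1368 0.291 ] [-1.7995e+02  4.0000e-02  1.1334e+02] shift mm [ 66.6 -58.8 157.6] shares [ 0.444 -0.392  1.051] turn -0.56 share -0.093 w 0.02160324837347423 F [ 0.3  0.  -0.9]
```

```bash
python3 - <<'E'
from h import *
import pickle
o,c=pickle.load(open("w3.pkl","rb"))
W=cloud(c)-o["tcp_pos"]
for u,v in([248,185],[397,185],[322,110],[322,257],[270,130],[375,240],[322,275],[320,292],[322,185],[150,330]):
    print(u,v,(W[v-2:v+3,u-2:u+3].reshape(-1,3)[:,2]*1e3).round(1)[[0,12,24]],c["z_map"][v,u])
E
```

```text
248 185 [ -8.2  -7.9 -10. ] 0.15110283
397 185 [-8.7 -8.7 -9.2] 0.15197496
322 110 [-9.  -9.5 -9.6] 0.14573114
322 257 [-9.5 -9.1 -8.6] 0.1596971
270 130 [-9.9 -9.9 -9.1] 0.14782746
375 240 [ -7.8  -9.1 -10.2] 0.15792681
322 275 [-0.5  1.8  0.1] 0.15017588
320 292 [1.1 1.9 2.3] 0.15182216
322 185 [-10.4 -11.1 -12. ] 0.1543538
150 330 [74.8 75.2 75.9] 0.07525768
```

apply_moves:
  deltas:
    - {"tx": 0.148,"ty": -0.131,"tz": 0.1,"turn": -0.09,"claw": -1}
    - {"tx": 0.148,"ty": -0.131,"tz": 0.15,"turn": 0,"claw": -1}
    - {"tx": 0.148,"ty": -0.13,"tz": 0.2,"turn": 0,"claw": -1}
    - {"tx": 0,"ty": 0,"tz": 0.2,"turn": 0,"claw": -1}
    - {"tx": 0,"ty": 0,"tz": 0.2,"turn": 0,"claw": -1}
    - {"tx": 0,"ty": 0,"tz": 0.15,"turn": 0,"claw": -1}
    - {"tx": 0,"ty": 0,"tz": 0,"turn": 0,"claw": -1}
    - {"tx": 0,"ty": 0,"tz": 0,"turn": 0,"claw": -1}

```text
time: 8.3
tcp_pos: [0.5537, 0.1745, 0.1418]
orientation: [-180.0, 0.0, 113.9]
ft_force: [0.4, 0.1, -1.2]
width: 0.0219
finger_force: 30.0
```

```bash
python3 - <<'E'
from h import *
import pickle
from rig import optics,monitor
go(monitor.get_obs(),tray(MAG[0]-4.5,MAG[1],4.5)+[0,0,.022],113.9)
c=optics.capture("scene");s=c["color"][160:290,290:430,::-1];cv2.imwrite("pics/s1.png",cv2.resize(s,None,fx=5,fy=4.5))
E
```

```text
t=8.30 tcp [0.5537 0.1745 0.1418] [-1.7999e+02  1.0000e-02  1.1393e+02] shift mm [ 0.2  0.  27.4] shares [0.001 0.    0.183] turn 0.03 share 0.006 w 0.021912336065545105 F [ 0.4  0.1 -1.2]
```

View pics/s1.png

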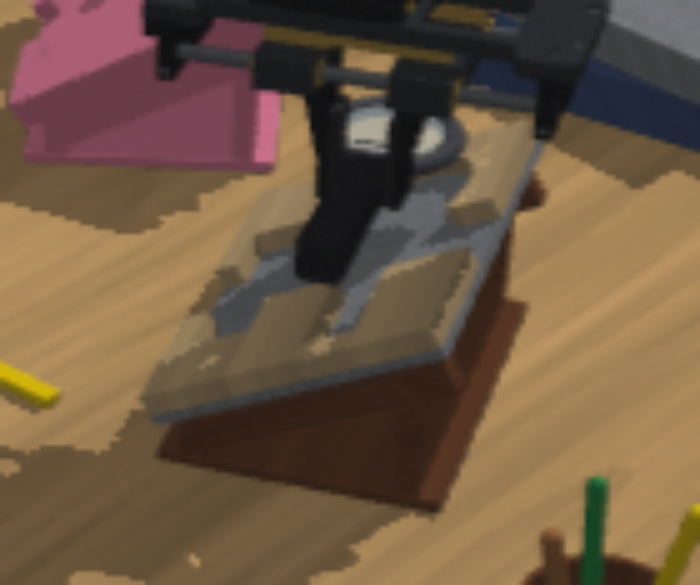

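The handle hangs squarely above its slot, with the lens over the round pocket. I'll lower it until it touches.

apply_moves:
  deltas:
    - {"tx": 0,"ty": 0,"tz": 0.05,"turn": 0,"claw": -1}
    - {"tx": 0,"ty": 0,"tz": 0.05,"turn": 0,"claw": -1}
    - {"tx": 0,"ty": 0,"tz": 0.03,"turn": 0,"claw": -1}
    - {"tx": 0,"ty": 0,"tz": 0.015,"turn": 0,"claw": -1}
    - {"tx": 0,"ty": 0,"tz": 0.01,"turn": 0,"claw": -1}
    - {"tx": 0,"ty": 0,"tz": 0.01,"turn": 0,"claw": -1}
    - {"tx": 0,"ty": 0,"tz": 0,"turn": 0,"claw": -1}
    - {"tx": 0,"ty": 0,"tz": 0,"turn": 0,"claw": -1}

```text
time: 9.15
tcp_pos: [0.5537, 0.1753, 0.1165]
orientation: [180.0, -0.0, 114.0]
ft_force: [0.1, -0.3, -1.0]
width: 0.0217
finger_force: 30.0
```

apply_moves:
  deltas:
    - {"tx": 0,"ty": 0,"tz": 0.005,"turn": 0,"claw": -1}
    - {"tx": 0,"ty": 0,"tz": 0.005,"turn": 0,"claw": -1}
    - {"tx": 0,"ty": 0,"tz": 0.005,"turn": 0,"claw": -1}
    - {"tx": 0,"ty": 0,"tz": 0,"turn": 0,"claw": -1}
    - {"tx": 0,"ty": 0,"tz": 0,"turn": 0,"claw": -1}
    - {"tx": 0,"ty": 0,"tz": 0,"turn": 0,"claw": -1}
    - {"tx": 0,"ty": 0,"tz": 0,"turn": 0,"claw": -1}
    - {"tx": 0,"ty": 0,"tz": 0,"turn": 0,"claw": -1}

```text
time: 9.95
tcp_pos: [0.5537, 0.1752, 0.1142]
orientation: [-180.0, -0.0, 114.0]
ft_force: [0.9, 0.1, -1.3]
width: 0.0218
finger_force: 30.0
```

apply_moves:
  deltas:
    - {"tx": 0,"ty": 0,"tz": 0.005,"turn": 0,"claw": -1}
    - {"tx": 0,"ty": 0,"tz": 0.005,"turn": 0,"claw": -1}
    - {"tx": 0,"ty": 0,"tz": 0.005,"turn": 0,"claw": -1}
    - {"tx": 0,"ty": 0,"tz": 0.005,"turn": 0,"claw": -1}
    - {"tx": 0,"ty": 0,"tz": 0,"turn": 0,"claw": -1}
    - {"tx": 0,"ty": 0,"tz": 0,"turn": 0,"claw": -1}
    - {"tx": 0,"ty": 0,"tz": 0,"turn": 0,"claw": -1}
    - {"tx": 0,"ty": 0,"tz": 0,"turn": 0,"claw": -1}

```text
time: 10.75
tcp_pos: [0.554, 0.175, 0.1116]
orientation: [180.0, 0.0, 114.0]
ft_force: [-2.2, -2.1, 5.2]
width: 0.0219
finger_force: 30.0
```

apply_moves:
  deltas:
    - {"tx": 0,"ty": 0,"tz": 0,"turn": 0,"claw": -0.42}
    - {"tx": 0,"ty": 0,"tz": 0,"turn": 0,"claw": -0.36}
    - {"tx": 0,"ty": 0,"tz": 0,"turn": 0,"claw": -0.3}
    - {"tx": 0,"ty": 0,"tz": 0,"turn": 0,"claw": -0.25}
    - {"tx": 0,"ty": 0,"tz": 0,"turn": 0,"claw": -0.2}
    - {"tx": 0,"ty": 0,"tz": 0,"turn": 0,"claw": -0.2}
    - {"tx": 0,"ty": 0,"tz": 0,"turn": 0,"claw": -0.2}
    - {"tx": 0,"ty": 0,"tz": 0,"turn": 0,"claw": -0.2}

```text
time: 11.55
tcp_pos: [0.5537, 0.1753, 0.1112]
orientation: [180.0, -0.0, 114.0]
ft_force: [0.7, 0.5, 0.2]
width: 0.0348
finger_force: 0.0
```

```bash
cat > mag.py <<'E'
from h import *
import sys
from rig import monitor
o,c=wrist(sys.argv[1]);go(o,tray(*MAG,0),113.9)
W=cloud(c);X=np.stack([(W-T["ref"])@T[k]*1e3 for k in("x","y","m")],-1)  # tray coords mm
def med(x0,x1,y0,y1):
    s=X[:270][(X[:270,:,0]>x0)&(X[:270,:,0]<x1)&(X[:270,:,1]>y0)&(X[:270,:,1]<y1)&(X[:270,:,2]<40)&(X[:270,:,2]>-20)]
    return len(s),np.percentile(s[:,2],[10,50,90]).round(1) if len(s) else None
# rim samples (home: top at +4), tray reference (0)
for n,dx,dy in(("rim up",31,0),("rim dn",-31,0),("rim left",0,31),("rim upL",22,22),("rim dnL",-22,22)):
    print(n,med(MAG[0]+dx-2,MAG[0]+dx+2,MAG[1]+50+dy-2,MAG[1]+50+dy+2))
print("tray",med(-25,-18,50,90),med(62,70,40,80))
E
python3 mag.py w5
```

```text
t=11.55 tcp [0.5537 0.1753 0.1112] [179.99  -0.   114.01] shift mm [-0.6  5.9 20.5] shares [-0.004  0.039  0.136] turn 0.11 share 0.018 w 0.03475662042512177 F [0.7 0.5 0.2]
rim up (95, array([-12.7, -11.8, -11.3]))
rim dn (118, array([12.5, 14.3, 16.2]))
rim left (121, array([5.3, 6.3, 7.4]))
rim upL (128, array([-12.5, -11.8,  -0.9]))
rim dnL (114, array([10.3, 11.8, 13.1]))
tray (589, array([-0.5,  0.2,  0.9])) (2650, array([-0.8,  0.1,  0.9]))
```

View pics/w5.png

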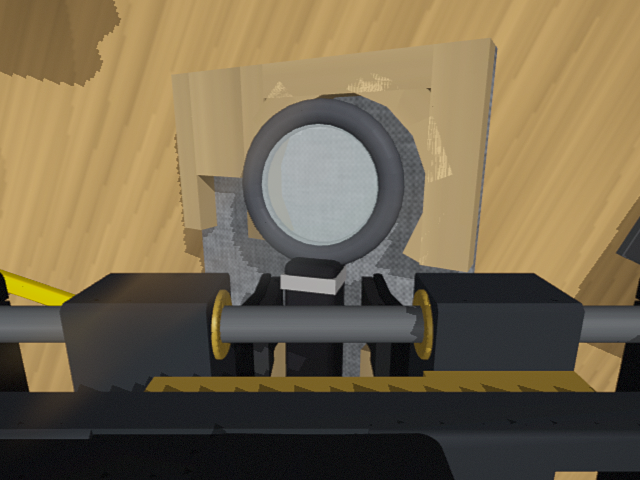

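Lens at (323,180) sits against the low side with a gap to the upper wall at (424,180): it is tilted and resting on the lower lip. I'll nudge it up the slope with the lower finger.

apply_moves:
  deltas:
    - {"tx": 0,"ty": 0.015,"tz": -0.01,"turn": 0,"claw": -0.2}
    - {"tx": 0,"ty": 0.015,"tz": -0.01,"turn": 0,"claw": -0.2}
    - {"tx": 0,"ty": 0.01,"tz": -0.005,"turn": 0,"claw": -0.2}
    - {"tx": 0,"ty": 0.01,"tz": -0.005,"turn": 0,"claw": -0.2}
    - {"tx": 0,"ty": 0.007,"tz": 0,"turn": 0,"claw": -0.2}
    - {"tx": 0,"ty": 0,"tz": 0,"turn": 0,"claw": -0.2}
    - {"tx": 0,"ty": 0,"tz": 0,"turn": 0,"claw": -0.2}
    - {"tx": 0,"ty": 0,"tz": 0,"turn": 0,"claw": -0.2}

```text
time: 12.4
tcp_pos: [0.5614, 0.1789, 0.1156]
orientation: [180.0, -0.0, 114.0]
ft_force: [-1.1, -0.9, -0.9]
width: 0.0348
finger_force: 0.7
```

```bash
python3 mag.py w6
```

```text
t=12.40 tcp [0.5614 0.1789 0.1156] [ 1.8000e+02 -2.0000e-02  1.1402e+02] shift mm [-0.8 -2.6 24.9] shares [-0.005 -0.017  0.166] turn 0.12 share 0.02 w 0.03480610599929487 F [-1.1 -0.9 -0.9]
rim up (150, array([-12.1,   0.6,   1.8]))
rim dn (37, array([14.6, 15.2, 15.8]))
rim left (103, array([ 9.1,  9.9, 10.8]))
rim upL (147, array([-11.5,   3.9,   5.1]))
rim dnL (62, array([13.8, 14.5, 15.2]))
tray (731, array([-0.6,  0.1,  0.8])) (2419, array([-0.8,  0. ,  0.8]))
```

apply_moves:
  deltas:
    - {"tx": 0,"ty": -0.01,"tz": 0,"turn": 0,"claw": -0.2}
    - {"tx": 0,"ty": -0.01,"tz": 0,"turn": 0,"claw": -0.2}
    - {"tx": 0,"ty": 0,"tz": 0,"turn": 0,"claw": -0.2}
    - {"tx": 0,"ty": 0,"tz": 0,"turn": 0,"claw": -0.2}
    - {"tx": 0,"ty": 0,"tz": 0,"turn": 0,"claw": -0.2}
    - {"tx": 0,"ty": 0,"tz": 0,"turn": 0,"claw": -0.2}
    - {"tx": 0,"ty": 0,"tz": 0,"turn": 0,"claw": -0.2}
    - {"tx": 0,"ty": 0,"tz": 0,"turn": 0,"claw": -0.2}

```text
time: 13.25
tcp_pos: [0.5588, 0.1775, 0.1157]
orientation: [180.0, -0.0, 114.0]
ft_force: [-1.0, 0.4, 0.4]
width: 0.0345
finger_force: 0.0
```

```bash
python3 mag.py w7
```

```text
t=13.25 tcp [0.5588 0.1775 0.1157] [180.    -0.   114.01] shift mm [-0.6  0.4 24.9] shares [-0.004  0.002  0.166] turn 0.11 share 0.019 w 0.034474871030607125 F [-1.   0.4  0.4]
rim up (202, array([-12.2,  -1.1,   1.3]))
rim dn (64, array([8. , 8.7, 9.3]))
rim left (99, array([4.7, 5.6, 6.4]))
rim upL (148, array([-12.1,   2.1,   3.3]))
rim dnL (80, array([7.3, 8.1, 8.8]))
tray (939, array([-0.5,  0.1,  0.7])) (2428, array([-0.7,  0.1,  0.9]))
```

apply_moves:
  deltas:
    - {"tx": 0,"ty": -0.01,"tz": 0,"turn": 0,"claw": -0.2}
    - {"tx": 0,"ty": -0.01,"tz": 0,"turn": 0,"claw": -0.2}
    - {"tx": 0,"ty": -0.007,"tz": 0,"turn": 0,"claw": -0.2}
    - {"tx": 0,"ty": 0,"tz": 0,"turn": 0,"claw": -0.2}
    - {"tx": 0,"ty": 0,"tz": 0,"turn": 0,"claw": -0.2}
    - {"tx": 0,"ty": 0,"tz": 0,"turn": 0,"claw": -0.2}
    - {"tx": 0,"ty": 0,"tz": 0,"turn": 0,"claw": -0.2}
    - {"tx": 0,"ty": 0,"tz": 0,"turn": 0,"claw": -0.2}

```text
time: 14.1
tcp_pos: [0.5551, 0.1759, 0.1157]
orientation: [180.0, -0.0, 114.0]
ft_force: [0.4, -0.2, 0.7]
width: 0.0345
finger_force: 0.0
```

```bash
python3 mag.py w8
```

```text
t=14.10 tcp [0.5551 0.1759 0.1157] [180.    -0.   114.01] shift mm [-0.6  4.4 24.9] shares [-0.004  0.029  0.166] turn 0.11 share 0.018 w 0.03453905589498453 F [ 0.4 -0.2  0.7]
rim up (192, array([-12.1,  -1.4,   1.3]))
rim dn (64, array([7.8, 8.6, 9.2]))
rim left (96, array([4.7, 5.4, 6.3]))
rim upL (140, array([-11.9,   2. ,   3.4]))
rim dnL (78, array([7.3, 8.1, 8.9]))
tray (968, array([-0.6,  0.1,  0.8])) (2471, array([-0.7,  0.1,  0.9]))
```

```bash
cat >> mag.py <<'E'
col=c["color"].astype(int)
m=(col.max(-1)<110)&(np.ptp(col,axis=-1)<25)&(X[...,2]>-4)&(X[...,2]<25)&(np.hypot(X[...,0]-MAG[0],X[...,1]-MAG[1]-50)<46);m[270:]=0
q=X[m]; A=np.c_[q[:,:2],np.ones(len(q))];k=np.linalg.lstsq(A,q[:,2],rcond=None)[0]
g=abs(A@k-q[:,2])<2;A=A[g];k=np.linalg.lstsq(A,q[g][:,2],rcond=None)[0]
n=np.array([-k[0],-k[1],1]);n/=np.linalg.norm(n)
(cc,r)=cv2.minEnclosingCircle(q[g][:,:2].astype(np.float32)) if g.sum()>50 else ((0,0),0)
xs=np.percentile(q[g][:,0],[.5,99.5])
print("rim fit: tilt about y %.1f (down edge high +), about x %.1f"%(np.degrees(np.arctan(-k[0])),np.degrees(np.arctan(k[1]))),"z at pocket centre %.1f (home 4)"%(k@[MAG[0],MAG[1]+50,1]),"x range rel pocket",xs-MAG[0],"circle rel",np.array(cc)-[MAG[0],MAG[1]+50],r)
E
sed -i 's/^o,c=wrist(sys.argv\[1\]);/import pickle,os\nf=sys.argv[1]+"m.pkl"\nif os.path.exists(f): o,c=pickle.load(open(f,"rb"))\nelse: o,c=wrist(sys.argv[1]);pickle.dump((o,c),open(f,"wb"))\n/' mag.py; python3 mag.py w9
```

```text
t=14.15 tcp [0.555  0.1759 0.1157] [180.    -0.   114.01] shift mm [-0.6  4.4 24.9] shares [-0.004  0.029  0.166] turn 0.11 share 0.019 w 0.03465584636239482 F [-0.2  0.  -1.2]
rim up (201, array([-12.2,  -1.1,   1.7]))
rim dn (64, array([7.9, 8.6, 9.3]))
rim left (94, array([5. , 5.6, 6.3]))
rim upL (145, array([-12. ,   2.2,   3.3]))
rim dnL (82, array([7.3, 8.1, 9. ]))
tray (975, array([-0.6,  0.1,  0.8])) (2473, array([-0.8,  0.1,  0.9]))
rim fit: tilt about y 7.3 (down edge high +), about x 0.2 z at pocket centre 4.6 (home 4) x range rel pocket [-32.79849029  31.90761312] circle rel [0.3093544  0.56700592] 35.6688346862793
```

The lens is centred in its pocket and only tilted 7.3° (low edge high). I'll withdraw, close the fingers and press on the rim's low side.

apply_moves:
  deltas:
    - {"tx": 0,"ty": 0,"tz": -0.1,"turn": 0,"claw": -0.2}
    - {"tx": 0,"ty": 0,"tz": -0.2,"turn": 0,"claw": -0.2}
    - {"tx": 0,"ty": 0,"tz": -0.1,"turn": 0,"claw": -1}
    - {"tx": 0,"ty": 0,"tz": 0,"turn": 0,"claw": -1}
    - {"tx": 0,"ty": 0,"tz": 0,"turn": 0,"claw": -1}
    - {"tx": 0,"ty": 0,"tz": 0,"turn": 0,"claw": -1}
    - {"tx": 0,"ty": 0,"tz": 0,"turn": 0,"claw": -1}
    - {"tx": 0,"ty": 0,"tz": 0,"turn": 0,"claw": -1}
  squeeze: 15

```text
time: 15.0
tcp_pos: [0.5547, 0.1758, 0.1749]
orientation: [-179.9, -0.0, 114.0]
ft_force: [0.1, 0.4, 0.1]
width: 0.002
finger_force: 0.0
```

```bash
cat > press.py <<'E'
from h import *
import sys
from rig import monitor
# contact point in tray mm (x,y,z top); tip's upslope corner 15 mm (horizontal) ahead of TCP, tips 17 below
def tgt(px,py,pz,off=15,up=3):
    h=T["x"]*[1,1,0];h/=np.linalg.norm(h);return tray(px,py,pz)-h*off/1e3+[0,0,(17+up)/1e3]
go(monitor.get_obs(),tgt(*[float(v) for v in sys.argv[1:]]),113.9)
E
python3 press.py -5.6 47.7 8.3
```

```text
t=15.00 tcp [0.5547 0.1758 0.1749] [-1.7993e+02 -2.0000e-02  1.1402e+02] shift mm [ 49.5 -36.8  70. ] shares [ 0.33  -0.245  0.467] turn 0.12 share 0.019 w 0.0019674212930052572 F [0.1 0.4 0.1]
```

apply_moves:
  deltas:
    - {"tx": 0.165,"ty": -0.123,"tz": 0,"turn": 0,"claw": -1}
    - {"tx": 0.165,"ty": -0.122,"tz": 0.1,"turn": 0,"claw": -1}
    - {"tx": 0,"ty": 0,"tz": 0.2,"turn": 0,"claw": -1}
    - {"tx": 0,"ty": 0,"tz": 0.12,"turn": 0,"claw": -1}
    - {"tx": 0,"ty": 0,"tz": 0.047,"turn": 0,"claw": -1}
    - {"tx": 0,"ty": 0,"tz": 0.01,"turn": 0,"claw": -1}
    - {"tx": 0,"ty": 0,"tz": 0.007,"turn": 0,"claw": -1}
    - {"tx": 0,"ty": 0,"tz": 0,"turn": 0,"claw": -1}

```text
time: 15.8
tcp_pos: [0.5019, 0.2064, 0.1038]
orientation: [179.9, -0.0, 114.0]
ft_force: [0.0, 0.3, 0.1]
width: 0.0005
finger_force: 0.0
```

apply_moves:
  deltas:
    - {"tx": 0,"ty": 0,"tz": 0.007,"turn": 0,"claw": -1}
    - {"tx": 0,"ty": 0,"tz": 0.007,"turn": 0,"claw": -1}
    - {"tx": 0,"ty": 0,"tz": 0,"turn": 0,"claw": -1}
    - {"tx": 0,"ty": 0,"tz": 0,"turn": 0,"claw": -1}
    - {"tx": 0,"ty": 0,"tz": 0,"turn": 0,"claw": -1}
    - {"tx": 0,"ty": 0,"tz": 0,"turn": 0,"claw": -1}
    - {"tx": 0,"ty": 0,"tz": 0,"turn": 0,"claw": -1}
    - {"tx": 0,"ty": 0,"tz": 0,"turn": 0,"claw": -1}

```text
time: 16.6
tcp_pos: [0.5013, 0.2062, 0.101]
orientation: [180.0, -0.0, 114.0]
ft_force: [0.0, 0.0, 0.1]
width: 0.0007
finger_force: 0.0
```

apply_moves:
  deltas:
    - {"tx": 0,"ty": 0,"tz": 0.008,"turn": 0,"claw": -1}
    - {"tx": 0,"ty": 0,"tz": 0.008,"turn": 0,"claw": -1}
    - {"tx": 0,"ty": 0,"tz": 0.008,"turn": 0,"claw": -1}
    - {"tx": 0,"ty": 0,"tz": 0,"turn": 0,"claw": -1}
    - {"tx": 0,"ty": 0,"tz": 0,"turn": 0,"claw": -1}
    - {"tx": 0,"ty": 0,"tz": 0,"turn": 0,"claw": -1}
    - {"tx": 0,"ty": 0,"tz": 0,"turn": 0,"claw": -1}
    - {"tx": 0,"ty": 0,"tz": 0,"turn": 0,"claw": -1}

```text
time: 17.4
tcp_pos: [0.5014, 0.2062, 0.0974]
orientation: [180.0, -0.0, 114.0]
ft_force: [0.2, -0.1, -0.1]
width: 0.0008
finger_force: 0.0
```

```bash
python3 mag.py w10 | tail -7; python3 -c "
import cv2;i=cv2.imread('pics/w10.png');cv2.imwrite('pics/w10c.png',i)"
```

```text
rim up (0, None)
rim dn (0, None)
rim left (105, array([0.6, 1.4, 2.3]))
rim upL (89, array([-12. ,  -0. ,   1.3]))
rim dnL (75, array([0.8, 1.4, 2.3]))
tray (915, array([-0.5,  0.2,  0.8])) (483, array([-0.8,  0.1,  0.9]))
rim fit: tilt about y 0.1 (down edge high +), about x -3.0 z at pocket centre 2.1 (home 4) x range rel pocket [-31.42692831  23.35787581] circle rel [-4.38236656 18.33726959] 29.603281021118164
```

It seems to have dropped flat. I'll lift off and look from a clear spot.

apply_moves:
  deltas:
    - {"tx": 0,"ty": 0,"tz": -0.2,"turn": 0,"claw": -1}
    - {"tx": -0.2,"ty": 0,"tz": -0.25,"turn": 0,"claw": -1}
    - {"tx": -0.3,"ty": 0,"tz": -0.1,"turn": 0,"claw": -1}
    - {"tx": -0.3,"ty": 0,"tz": 0,"turn": 0,"claw": -1}
    - {"tx": -0.2,"ty": 0,"tz": 0,"turn": 0,"claw": -1}
    - {"tx": 0,"ty": 0,"tz": 0,"turn": 0,"claw": -1}
    - {"tx": 0,"ty": 0,"tz": 0,"turn": 0,"claw": -1}
    - {"tx": 0,"ty": 0,"tz": 0,"turn": 0,"claw": -1}

```text
time: 18.25
tcp_pos: [0.5619, 0.0706, 0.1799]
orientation: [180.0, -0.0, 114.1]
ft_force: [0.8, -0.6, -0.1]
width: 0.0003
finger_force: 0.0
```

```bash
cat >> mag.py <<'E'
for n,y0,y1 in(("handle near lens",0,12),("handle mid",-30,-20),("handle end",-70,-60)): print(n,med(MAG[0]-5,MAG[0]+5,MAG[1]+y0,MAG[1]+y1), "dn side",med(MAG[0]-9,MAG[0]-6,MAG[1]+y0,MAG[1]+y1),"up side",med(MAG[0]+6,MAG[0]+9,MAG[1]+y0,MAG[1]+y1))
E
python3 mag.py w11
```

```text
t=18.25 tcp [0.5619 0.0706 0.1799] [ 1.8000e+02 -4.0000e-02  1.1411e+02] shift mm [98.3 41.2 89.1] shares [0.655 0.275 0.594] turn 0.21 share 0.035 w 0.0003208644206897631 F [ 0.8 -0.6 -0.1]
rim up (0, None)
rim dn (0, None)
rim left (0, None)
rim upL (0, None)
rim dnL (0, None)
tray (0, None) (0, None)
rim fit: tilt about y 3.1 (down edge high +), about x -20.1 z at pocket centre -5.8 (home 4) x range rel pocket [-34.64782026  30.04061046] circle rel [ -3.5920166  -13.10600967] 34.17832565307617
handle near lens (436, array([11.2, 12.1, 12.9])) dn side (120, array([11.2, 12. , 12.9])) up side (335, array([-11.8,   9. ,  12.1]))
handle mid (329, array([11.3, 12. , 12.9])) dn side (96, array([11.4, 12. , 12.9])) up side (291, array([-11.8,   6.9,  11.8]))
handle end (284, array([11.3, 12. , 12.8])) dn side (77, array([11.1, 11.9, 12.8])) up side (273, array([-11.7,   5.6,  11.8]))
```

View pics/w11.png

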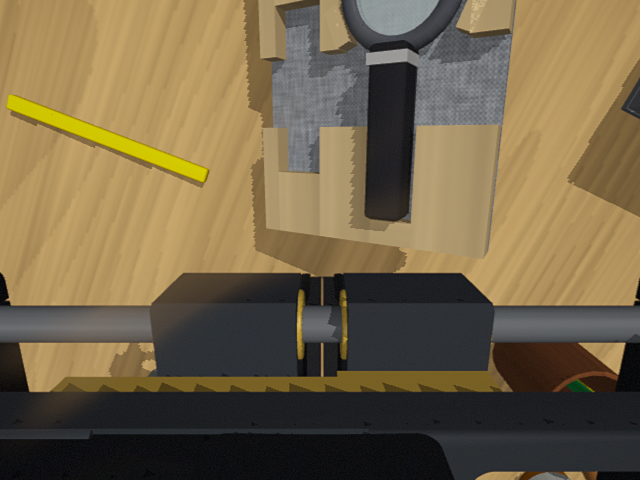

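The handle top reads +12.0 mm above the tray top along its whole length, which is the home height, so the magnifier lies flat (handle at (390,140) in its slot). Now the stone.

apply_moves:
  deltas:
    - {"tx": -0.283,"ty": -0.104,"tz": -0.02,"turn": 0,"claw": 0}
    - {"tx": -0.283,"ty": -0.104,"tz": -0.02,"turn": 0,"claw": 0.5}
    - {"tx": -0.283,"ty": -0.104,"tz": -0.02,"turn": 0,"claw": 1}
    - {"tx": -0.283,"ty": -0.104,"tz": -0.02,"turn": 0,"claw": 1}
    - {"tx": -0.283,"ty": -0.104,"tz": -0.02,"turn": 0,"claw": 1}
    - {"tx": -0.283,"ty": -0.104,"tz": -0.02,"turn": 0,"claw": 1}
    - {"tx": 0,"ty": 0,"tz": 0,"turn": -1,"claw": 1}
    - {"tx": 0,"ty": 0,"tz": 0,"turn": -1,"claw": 1}

```text
time: 19.1
tcp_pos: [0.5805, -0.2021, 0.1977]
orientation: [180.0, -0.0, 126.2]
ft_force: [0.4, 1.1, -0.5]
width: 0.0562
finger_force: 0.0
```

apply_moves:
  deltas:
    - {"tx": 0,"ty": 0,"tz": 0,"turn": -1,"claw": 1}
    - {"tx": 0,"ty": 0,"tz": 0,"turn": -0.97,"claw": 1}
    - {"tx": 0,"ty": 0,"tz": 0,"turn": 0,"claw": 1}
    - {"tx": 0,"ty": 0,"tz": 0,"turn": 0,"claw": 1}
    - {"tx": 0,"ty": 0,"tz": 0,"turn": 0,"claw": 1}
    - {"tx": 0,"ty": 0,"tz": 0,"turn": 0,"claw": 1}
    - {"tx": 0,"ty": 0,"tz": 0,"turn": 0,"claw": 1}
    - {"tx": 0,"ty": 0,"tz": 0,"turn": 0,"claw": 1}

```text
time: 19.9
tcp_pos: [0.5806, -0.2016, 0.1979]
orientation: [180.0, 0.0, 137.8]
ft_force: [-0.4, -0.0, 0.4]
width: 0.0871
finger_force: 0.0
```

```bash
python3 - <<'E'
from h import *
o,c=wrist("w12")
W=cloud(c)[:270];m=(W[...,2]>.016)&(W[...,2]<.032)&(np.hypot(W[...,0]-.522,W[...,1]+.144)<.065)
q=W[m];r=rect(q);print(len(q),r,np.median(q[:,2]),np.argwhere(m).min(0),np.argwhere(m).max(0))
go(o,[r[0][0]/1e3,r[0][1]/1e3,.021],137.9)
E
```

```text
5113 ((521.2973022460938, -143.04940795898438), (30.053571701049805, 99.71192932128906), 47.81321334838867) 0.022549103427900136 [ 51 306] [184 345]
t=19.90 tcp [ 0.5806 -0.2016  0.1979] [180.     0.   137.81] shift mm [ 83.2   3.6 176.9] shares [0.555 0.024 1.179] turn -0.09 share -0.015 w 0.08714010434366451 F [-0.4 -0.   0.4]
```

Stone measured at 30.05 × 99.7 mm with its top at about 23 mm, as described. Grasping it.

apply_moves:
  deltas:
    - {"tx": 0.278,"ty": 0.012,"tz": 0.1,"turn": -0.015,"claw": 1}
    - {"tx": 0.277,"ty": 0.012,"tz": 0.15,"turn": 0,"claw": 1}
    - {"tx": 0,"ty": 0,"tz": 0.25,"turn": 0,"claw": 1}
    - {"tx": 0,"ty": 0,"tz": 0.25,"turn": 0,"claw": 1}
    - {"tx": 0,"ty": 0,"tz": 0.25,"turn": 0,"claw": 1}
    - {"tx": 0,"ty": 0,"tz": 0.12,"turn": 0,"claw": 1}
    - {"tx": 0,"ty": 0,"tz": 0.06,"turn": 0,"claw": 1}
    - {"tx": 0,"ty": 0,"tz": 0,"turn": 0,"claw": -1}
  squeeze: 30

```text
time: 20.75
tcp_pos: [0.5207, -0.1429, 0.0201]
orientation: [-180.0, -0.1, 137.9]
ft_force: [-0.2, 0.5, 0.1]
width: 0.0837
finger_force: 0.0
```

apply_moves:
  deltas:
    - {"tx": 0,"ty": 0,"tz": 0,"turn": 0,"claw": -1}
    - {"tx": 0,"ty": 0,"tz": 0,"turn": 0,"claw": -1}
    - {"tx": 0,"ty": 0,"tz": 0,"turn": 0,"claw": -1}
    - {"tx": 0,"ty": 0,"tz": 0,"turn": 0,"claw": -1}
    - {"tx": 0,"ty": 0,"tz": 0,"turn": 0,"claw": -1}
    - {"tx": 0,"ty": 0,"tz": 0,"turn": 0,"claw": -1}
    - {"tx": 0,"ty": 0,"tz": 0,"turn": 0,"claw": -1}
    - {"tx": 0,"ty": 0,"tz": 0,"turn": 0,"claw": -1}

```text
time: 21.55
tcp_pos: [0.5212, -0.1431, 0.0209]
orientation: [180.0, -0.0, 137.9]
ft_force: [-0.1, 0.6, 1.2]
width: 0.0299
finger_force: 30.0
```

apply_moves:
  deltas:
    - {"tx": 0,"ty": 0,"tz": -0.1,"turn": 0,"claw": -1}
    - {"tx": 0,"ty": 0,"tz": -0.2,"turn": 0,"claw": -1}
    - {"tx": 0,"ty": 0,"tz": -0.25,"turn": 0,"claw": -1}
    - {"tx": 0,"ty": 0,"tz": -0.25,"turn": 1,"claw": -1}
    - {"tx": 0,"ty": 0,"tz": -0.2,"turn": 1,"claw": -1}
    - {"tx": 0,"ty": 0,"tz": 0,"turn": 1,"claw": -1}
    - {"tx": 0,"ty": 0,"tz": 0,"turn": 1,"claw": -1}
    - {"tx": 0,"ty": 0,"tz": 0,"turn": 0,"claw": -1}

```text
time: 22.35
tcp_pos: [0.5211, -0.1429, 0.1718]
orientation: [180.0, 0.0, 113.8]
ft_force: [0.6, -0.4, -3.2]
width: 0.0297
finger_force: 30.0
```

```bash
python3 - <<'E'
from h import *
from rig import monitor
go(monitor.get_obs(),tray(STO[0]-4.6,STO[1],-5.5)+[0,0,.021+.02],113.9)
E
```

```text
t=22.35 tcp [ 0.5211 -0.1429  0.1718] [1.7998e+02 3.0000e-02 1.1385e+02] shift mm [277.2 106.   80.2] shares [1.848 0.707 0.535] turn -0.05 share -0.009 w 0.029748365506037412 F [ 0.6 -0.4 -3.2]
```

apply_moves:
  deltas:
    - {"tx": 0.264,"ty": 0.101,"tz": 0,"turn": 0,"claw": -1}
    - {"tx": 0.264,"ty": 0.101,"tz": 0,"turn": 0,"claw": -1}
    - {"tx": 0.264,"ty": 0.101,"tz": 0,"turn": 0,"claw": -1}
    - {"tx": 0.264,"ty": 0.101,"tz": 0,"turn": 0,"claw": -1}
    - {"tx": 0.264,"ty": 0.101,"tz": 0,"turn": 0,"claw": -1}
    - {"tx": 0.264,"ty": 0.101,"tz": 0,"turn": 0,"claw": -1}
    - {"tx": 0.264,"ty": 0.101,"tz": 0.1,"turn": 0,"claw": -1}
    - {"tx": 0,"ty": 0,"tz": 0.1,"turn": 0,"claw": -1}

```text
time: 23.15
tcp_pos: [0.5044, 0.1604, 0.1416]
orientation: [179.8, -0.2, 114.6]
ft_force: [0.8, -0.3, -1.6]
width: 0.0296
finger_force: 30.0
```

apply_moves:
  deltas:
    - {"tx": 0,"ty": 0,"tz": 0.2,"turn": 0,"claw": -1}
    - {"tx": 0,"ty": 0,"tz": 0.13,"turn": 0,"claw": -1}
    - {"tx": 0,"ty": 0,"tz": 0,"turn": 0,"claw": -1}
    - {"tx": 0,"ty": 0,"tz": 0,"turn": 0,"claw": -1}
    - {"tx": 0,"ty": 0,"tz": 0,"turn": 0,"claw": -1}
    - {"tx": 0,"ty": 0,"tz": 0,"turn": 0,"claw": -1}
    - {"tx": 0,"ty": 0,"tz": 0,"turn": 0,"claw": -1}
    - {"tx": 0,"ty": 0,"tz": 0,"turn": 0,"claw": -1}

```text
time: 23.95
tcp_pos: [0.506, 0.1533, 0.0918]
orientation: [180.0, 0.0, 113.9]
ft_force: [0.4, 0.6, -1.8]
width: 0.0298
finger_force: 30.0
```

```bash
python3 - <<'E'
from h import *
from rig import monitor
o,c=wrist("w13")
go(o,tray(STO[0]-4.6,STO[1],-5.5)+[0,0,.021],113.9)
# held stone's left end and sides from depth, in tool axes
W=cloud(c)[:270];a=np.radians(o["orientation"][2]);D=(W-o["tcp_pos"])*1e3
X=np.stack([D@[np.cos(a),np.sin(a),0],D@[np.sin(a),-np.cos(a),0],D[...,2]],-1)
s=X[(X[...,2]>-6)&(X[...,2]<10)&(abs(X[...,1])<25)&(X[...,0]<70)&(X[...,0]>25)];print(len(s),np.percentile(s,[1,50,99],axis=0).round(1))
E
```

```text
t=23.95 tcp [0.506  0.1533 0.0918] [1.7996e+02 1.0000e-02 1.1392e+02] shift mm [ 0.2  0.1 20.2] shares [0.002 0.001 0.135] turn 0.02 share 0.003 w 0.02984808849469443 F [ 0.4  0.6 -1.8]
5506 [[ 25.3 -15.2  -4.2]
 [ 38.5  -0.6   1.6]
 [ 50.2  14.2   3.1]]
```

apply_moves:
  deltas:
    - {"tx": 0,"ty": 0,"tz": 0.05,"turn": 0,"claw": -1}
    - {"tx": 0,"ty": 0,"tz": 0.03,"turn": 0,"claw": -1}
    - {"tx": 0,"ty": 0,"tz": 0.02,"turn": 0,"claw": -1}
    - {"tx": 0,"ty": 0,"tz": 0.01,"turn": 0,"claw": -1}
    - {"tx": 0,"ty": 0,"tz": 0.005,"turn": 0,"claw": -1}
    - {"tx": 0,"ty": 0,"tz": 0.005,"turn": 0,"claw": -1}
    - {"tx": 0,"ty": 0,"tz": 0,"turn": 0,"claw": -1}
    - {"tx": 0,"ty": 0,"tz": 0,"turn": 0,"claw": -1}

```text
time: 24.8
tcp_pos: [0.5055, 0.1533, 0.074]
orientation: [-180.0, 0.0, 113.9]
ft_force: [-3.8, -1.8, 8.5]
width: 0.0297
finger_force: 38.4
```

Contact came about 2.5 mm early, and the grip force rose. Most likely the uphill fingertip is on the channel floor. I'll release gently while rising, so the fingers stay as guides.

apply_moves:
  deltas:
    - {"tx": 0,"ty": 0,"tz": -0.005,"turn": 0,"claw": -0.28}
    - {"tx": 0,"ty": 0,"tz": -0.007,"turn": 0,"claw": -0.24}
    - {"tx": 0,"ty": 0,"tz": -0.01,"turn": 0,"claw": -0.2}
    - {"tx": 0,"ty": 0,"tz": -0.015,"turn": 0,"claw": -0.15}
    - {"tx": 0,"ty": 0,"tz": -0.015,"turn": 0,"claw": -0.1}
    - {"tx": 0,"ty": 0,"tz": 0,"turn": 0,"claw": -0.1}
    - {"tx": 0,"ty": 0,"tz": 0,"turn": 0,"claw": -0.1}
    - {"tx": 0,"ty": 0,"tz": 0,"turn": 0,"claw": -0.1}

```text
time: 25.6
tcp_pos: [0.5057, 0.1533, 0.0811]
orientation: [-180.0, -0.0, 113.9]
ft_force: [0.5, -0.6, 0.2]
width: 0.0386
finger_force: 0.0
```

```bash
cat > sto.py <<'E'
from h import *
import sys
o,c=wrist(sys.argv[1]);go(o,tray(*STO,0),113.9)
W=cloud(c);X=np.stack([(W-T["ref"])@T[k]*1e3 for k in("x","y","m")],-1)
r0=int(sys.argv[2]) if len(sys.argv)>2 else 270
col=c["color"].astype(int)
m=(np.ptp(col,axis=-1)<30)&(col.max(-1)>60)&(X[...,2]>-2)&(X[...,2]<40)&(abs(X[...,0]-STO[0])<32)&(abs(X[...,1]-STO[1])<62);m[r0:]=0
q=X[m]
rng=np.random.default_rng(0);best=0
for _ in range(300):
    s=q[rng.choice(len(q),3,False)];n=np.cross(s[1]-s[0],s[2]-s[0]);n/=np.linalg.norm(n)+1e-9;n*=np.sign(n[2])
    if n[2]<.75: continue
    g=abs((q-s[0])@n)<1
    if g.sum()>best:best=g.sum();G=g;N=n
s=q[G];print(len(q),best,"normal",N.round(3),"tilt about y %.1f (30=level), about x %.1f"%(np.degrees(np.arctan2(N[0],N[2])),np.degrees(np.arctan2(N[1],N[2]))))
for a,k in((0,STO[0]),(1,STO[1])): print("xy"[a],"range rel seat",(np.percentile(s[:,a],[.5,99.5])-k).round(1))
for b in(-12,-6,0,6,12):
    v=s[abs(s[:,0]-STO[0]-b)<1.5]
    if len(v):print("x",b,"z",np.median(v[:,2]).round(1),end="; ")
print("home z=12")
E
python3 sto.py w14
```

```text
t=25.60 tcp [0.5057 0.1533 0.0811] [-180.     -0.    113.92] shift mm [ 0.1  1.6 23.4] shares [0.001 0.011 0.156] turn 0.02 share 0.004 w 0.038640931775735084 F [ 0.5 -0.6  0.2]
6341 5355 normal [ 0.477 -0.01   0.879] tilt about y 28.5 (30=level), about x -0.6
x range rel seat [-7.8 18.4]
y range rel seat [17.9 50.1]
x -6 z 21.5; x 0 z 18.1; x 6 z 15.0; x 12 z 11.7; home z=12
```

View pics/w14.png

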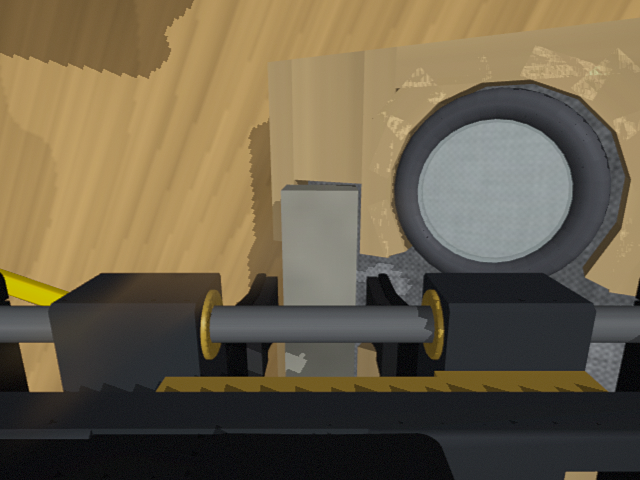

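The stone at (320,230) is still nearly level. Its low bottom edge is caught on the pocket's lower lip by about 1 mm. I'll nudge it about 2 mm upslope.

apply_moves:
  deltas:
    - {"tx": 0,"ty": 0,"tz": -0.027,"turn": 0,"claw": -0.22}
    - {"tx": 0,"ty": 0,"tz": 0,"turn": 0,"claw": -0.22}
    - {"tx": 0,"ty": 0.012,"tz": 0,"turn": 0,"claw": -0.22}
    - {"tx": 0,"ty": 0.006,"tz": 0,"turn": 0,"claw": -0.22}
    - {"tx": 0,"ty": 0.006,"tz": 0,"turn": 0,"claw": -0.22}
    - {"tx": 0,"ty": 0,"tz": 0,"turn": 0,"claw": -0.22}
    - {"tx": 0,"ty": 0,"tz": 0,"turn": 0,"claw": -0.22}
    - {"tx": 0,"ty": 0,"tz": 0,"turn": 0,"claw": -0.22}

```text
time: 26.45
tcp_pos: [0.5071, 0.1538, 0.0847]
orientation: [-179.7, 0.0, 113.9]
ft_force: [-9.0, -3.4, 7.0]
width: 0.034
finger_force: 4.7
```

```bash
python3 sto.py w15
```

```text
t=26.45 tcp [0.5071 0.1538 0.0847] [-1.7972e+02  2.0000e-02  1.1391e+02] shift mm [ 0.2  0.1 27. ] shares [0.001 0.001 0.18 ] turn 0.01 share 0.002 w 0.03399486170796563 F [-9.  -3.4  7. ]
6289 5310 normal [ 0.467 -0.     0.884] tilt about y 27.8 (30=level), about x -0.0
x range rel seat [-7.7 18.6]
y range rel seat [16.5 50. ]
x -6 z 21.3; x 0 z 18.1; x 6 z 14.9; x 12 z 11.6; home z=12
```

The stone didn't move under 9 N, so it already sits against the upper lip and only needs tipping. I'll press on its low top edge with closed fingers.

apply_moves:
  deltas:
    - {"tx": 0,"ty": -0.02,"tz": 0,"turn": 0,"claw": -0.2}
    - {"tx": 0,"ty": 0,"tz": -0.15,"turn": 0,"claw": -0.2}
    - {"tx": 0,"ty": 0,"tz": -0.15,"turn": 0,"claw": -1}
    - {"tx": 0,"ty": -0.14,"tz": 0,"turn": 0,"claw": -1}
    - {"tx": 0,"ty": 0,"tz": 0,"turn": 0,"claw": -1}
    - {"tx": 0,"ty": 0,"tz": 0,"turn": 0,"claw": -1}
    - {"tx": 0,"ty": 0,"tz": 0.1,"turn": 0,"claw": -1}
    - {"tx": 0,"ty": 0,"tz": 0.1,"turn": 0,"claw": -1}
  squeeze: 15

```text
time: 27.3
tcp_pos: [0.4874, 0.1451, 0.0989]
orientation: [180.0, -0.0, 113.9]
ft_force: [-1.0, 0.5, 0.6]
width: 0.0019
finger_force: 0.0
```

```bash
python3 sto.py w16
```

```text
t=27.30 tcp [0.4874 0.1451 0.0989] [ 1.7998e+02 -1.0000e-02  1.1391e+02] shift mm [ 0.2 21.6 41.2] shares [0.001 0.144 0.275] turn 0.01 share 0.002 w 0.001880181326525784 F [-1.   0.5  0.6]
6000 5126 normal [0.48  0.002 0.877] tilt about y 28.7 (30=level), about x 0.1
x range rel seat [-7.7 18.3]
y range rel seat [11.7 49.9]
x -6 z 21.5; x 0 z 18.2; x 6 z 15.0; x 12 z 11.7; home z=12
```

apply_moves:
  deltas:
    - {"tx": 0,"ty": 0,"tz": 0.04,"turn": 0,"claw": -1}
    - {"tx": 0,"ty": 0,"tz": 0.01,"turn": 0,"claw": -1}
    - {"tx": 0,"ty": 0,"tz": 0.01,"turn": 0,"claw": -1}
    - {"tx": 0,"ty": 0,"tz": 0.01,"turn": 0,"claw": -1}
    - {"tx": 0,"ty": 0,"tz": 0,"turn": 0,"claw": -1}
    - {"tx": 0,"ty": 0,"tz": 0,"turn": 0,"claw": -1}
    - {"tx": 0,"ty": 0,"tz": 0,"turn": 0,"claw": -1}
    - {"tx": 0,"ty": 0,"tz": 0,"turn": 0,"claw": -1}

```text
time: 28.15
tcp_pos: [0.4866, 0.1452, 0.0913]
orientation: [-179.9, 0.0, 113.9]
ft_force: [-12.0, -3.5, 24.2]
width: 0.0004
finger_force: 12.7
```

```bash
python3 sto.py w17; python3 - <<'E'
from rig import optics
import cv2
c=optics.capture("scene");s=c["color"][180:290,300:430,::-1];cv2.imwrite("pics/s2.png",cv2.resize(s,None,fx=6,fy=5))
E
```

```text
t=28.15 tcp [0.4866 0.1452 0.0913] [-1.7992e+02  5.0000e-02  1.1394e+02] shift mm [-0.2 22.4 33.6] shares [-0.002  0.149  0.224] turn 0.04 share 0.006 w 0.00043983710727090987 F [-12.   -3.5  24.2]
6107 5115 normal [0.473 0.006 0.881] tilt about y 28.2 (30=level), about x 0.4
x range rel seat [-8.  18.2]
y range rel seat [14.6 50. ]
x -6 z 21.2; x 0 z 17.9; x 6 z 14.7; x 12 z 11.5; home z=12
```

View pics/s2.png

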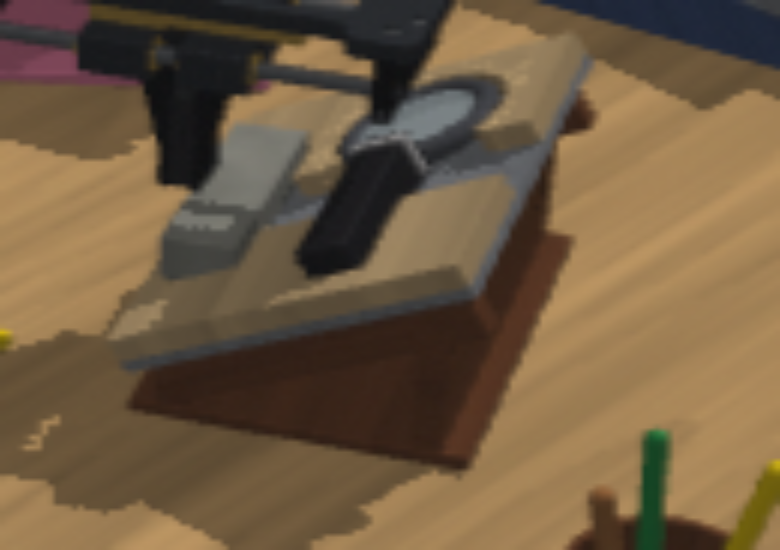

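The stone is still level, with its low bottom edge on the lip rather than inside it, and pressing can't fix that. I'll re-grip it higher, so the fingertips clear the channel floor, and set it a few mm further upslope.

apply_moves:
  deltas:
    - {"tx": 0,"ty": 0,"tz": -0.25,"turn": 0,"claw": -1}
    - {"tx": 0,"ty": 0.133,"tz": 0,"turn": 0,"claw": -0.13}
    - {"tx": 0,"ty": 0,"tz": 0,"turn": 0,"claw": -0.13}
    - {"tx": 0,"ty": 0,"tz": 0,"turn": 0,"claw": -0.13}
    - {"tx": 0,"ty": 0,"tz": 0,"turn": 0,"claw": -0.13}
    - {"tx": 0,"ty": 0,"tz": 0,"turn": 0,"claw": -0.13}
    - {"tx": 0,"ty": 0,"tz": 0,"turn": 0,"claw": -0.13}
    - {"tx": 0,"ty": 0,"tz": 0,"turn": 0,"claw": -0.13}

```text
time: 29.05
tcp_pos: [0.5051, 0.153, 0.1271]
orientation: [-180.0, -0.0, 113.9]
ft_force: [0.1, 0.5, 0.6]
width: 0.037
finger_force: 0.0
```

apply_moves:
  deltas:
    - {"tx": 0,"ty": 0,"tz": 0.1,"turn": 0,"claw": -0.13}
    - {"tx": 0,"ty": 0,"tz": 0.1,"turn": 0,"claw": -0.13}
    - {"tx": 0,"ty": 0,"tz": 0.06,"turn": 0,"claw": -0.13}
    - {"tx": 0,"ty": 0,"tz": 0.04,"turn": 0,"claw": -0.13}
    - {"tx": 0,"ty": 0,"tz": 0,"turn": 0,"claw": -1}
    - {"tx": 0,"ty": 0,"tz": 0,"turn": 0,"claw": -1}
    - {"tx": 0,"ty": 0,"tz": 0,"turn": 0,"claw": -1}
    - {"tx": 0,"ty": 0,"tz": 0,"turn": 0,"claw": -1}
  squeeze: 25

```text
time: 29.85
tcp_pos: [0.5055, 0.1531, 0.0825]
orientation: [180.0, 0.0, 113.9]
ft_force: [0.4, 0.5, -2.4]
width: 0.0298
finger_force: 25.0
```

```bash
python3 sto.py w18
```

```text
t=29.85 tcp [0.5055 0.1531 0.0825] [1.7997e+02 1.0000e-02 1.1392e+02] shift mm [ 0.2  1.8 24.8] shares [0.001 0.012 0.165] turn 0.02 share 0.003 w 0.029764038770034064 F [ 0.4  0.5 -2.4]
6311 5288 normal [ 0.482 -0.014  0.876] tilt about y 28.8 (30=level), about x -0.9
x range rel seat [-7.  19.1]
y range rel seat [17.4 49.8]
x -6 z 21.8; x 0 z 18.7; x 6 z 15.4; x 12 z 12.2; home z=12
```

apply_moves:
  deltas:
    - {"tx": 0,"ty": 0,"tz": -0.02,"turn": 0,"claw": -1}
    - {"tx": 0,"ty": 0.014,"tz": 0,"turn": 0,"claw": -1}
    - {"tx": 0,"ty": 0,"tz": 0,"turn": 0,"claw": -1}
    - {"tx": 0,"ty": 0,"tz": 0.005,"turn": 0,"claw": -1}
    - {"tx": 0,"ty": 0,"tz": 0.005,"turn": 0,"claw": -1}
    - {"tx": 0,"ty": 0,"tz": 0.005,"turn": 0,"claw": -1}
    - {"tx": 0,"ty": 0,"tz": 0.003,"turn": 0,"claw": -1}
    - {"tx": 0,"ty": 0,"tz": 0,"turn": 0,"claw": -1}

```text
time: 30.7
tcp_pos: [0.507, 0.1538, 0.0831]
orientation: [-180.0, 0.0, 113.9]
ft_force: [-8.4, -4.1, 10.5]
width: 0.03
finger_force: 25.1
```

```bash
python3 sto.py w19
```

```text
t=30.70 tcp [0.507  0.1538 0.0831] [-1.7996e+02  3.0000e-02  1.1392e+02] shift mm [ 0.1  0.2 25.4] shares [0.001 0.001 0.169] turn 0.02 share 0.003 w 0.029974316886788158 F [-8.4 -4.1 10.5]
6298 5315 normal [0.479 0.001 0.878] tilt about y 28.7 (30=level), about x 0.0
x range rel seat [-5.3 20.8]
y range rel seat [17.6 49.9]
x -6 z 22.0; x 0 z 19.5; x 6 z 16.2; x 12 z 12.9; home z=12
```

The stone now sits inside the lip, with its bottom edge about 1 mm clear. I'll open the uphill finger while the low finger stays put, then slowly retreat so the stone tips in.

apply_moves:
  deltas:
    - {"tx": 0,"ty": 0.006,"tz": 0,"turn": 0,"claw": -0.27}
    - {"tx": 0,"ty": 0.006,"tz": 0,"turn": 0,"claw": -0.23}
    - {"tx": 0,"ty": 0.007,"tz": -0.006,"turn": 0,"claw": -0.18}
    - {"tx": 0,"ty": 0.007,"tz": -0.006,"turn": 0,"claw": -0.13}
    - {"tx": 0,"ty": 0,"tz": 0,"turn": 0,"claw": -0.13}
    - {"tx": 0,"ty": 0,"tz": 0,"turn": 0,"claw": -0.13}
    - {"tx": 0,"ty": -0.005,"tz": 0,"turn": 0,"claw": -0.13}
    - {"tx": 0,"ty": -0.005,"tz": 0,"turn": 0,"claw": -0.13}

```text
time: 31.55
tcp_pos: [0.51, 0.1553, 0.0846]
orientation: [179.9, -0.0, 113.9]
ft_force: [-0.7, -0.8, -0.3]
width: 0.0377
finger_force: 0.3
```

apply_moves:
  deltas:
    - {"tx": 0,"ty": -0.005,"tz": 0,"turn": 0,"claw": -0.13}
    - {"tx": 0,"ty": -0.005,"tz": 0,"turn": 0,"claw": -0.13}
    - {"tx": 0,"ty": -0.005,"tz": 0,"turn": 0,"claw": -0.13}
    - {"tx": 0,"ty": 0,"tz": 0,"turn": 0,"claw": -0.13}
    - {"tx": 0,"ty": 0,"tz": 0,"turn": 0,"claw": -0.13}
    - {"tx": 0,"ty": 0,"tz": 0,"turn": 0,"claw": -0.13}
    - {"tx": 0,"ty": 0,"tz": 0,"turn": 0,"claw": -0.13}
    - {"tx": 0,"ty": 0,"tz": 0,"turn": 0,"claw": -0.13}

```text
time: 32.35
tcp_pos: [0.5074, 0.154, 0.0843]
orientation: [180.0, -0.0, 113.9]
ft_force: [-0.5, -0.4, -0.6]
width: 0.0378
finger_force: 0.0
```

```bash
python3 sto.py w20
```

```text
t=32.35 tcp [0.5074 0.154  0.0843] [180.    -0.   113.92] shift mm [ 0.1 -0.3 26.6] shares [ 0.001 -0.002  0.177] turn 0.02 share 0.003 w 0.037778209164537266 F [-0.5 -0.4 -0.6]
6253 5240 normal [ 0.41  -0.005  0.912] tilt about y 24.2 (30=level), about x -0.3
x range rel seat [-8.5 18.7]
y range rel seat [16.6 49.8]
x -6 z 20.4; x 0 z 17.7; x 6 z 14.9; x 12 z 12.1; home z=12
```

It has tipped to 24° and its low edge is now inside the wall. Pressing the low top edge.

apply_moves:
  deltas:
    - {"tx": 0,"ty": 0,"tz": -0.1,"turn": 0,"claw": -0.13}
    - {"tx": 0,"ty": 0,"tz": -0.15,"turn": 0,"claw": -0.13}
    - {"tx": 0,"ty": -0.145,"tz": 0,"turn": 0,"claw": -1}
    - {"tx": 0,"ty": 0,"tz": 0,"turn": 0,"claw": -1}
    - {"tx": 0,"ty": 0,"tz": 0,"turn": 0,"claw": -1}
    - {"tx": 0,"ty": 0,"tz": 0,"turn": 0,"claw": -1}
    - {"tx": 0,"ty": 0,"tz": 0.1,"turn": 0,"claw": -1}
    - {"tx": 0,"ty": 0,"tz": 0.09,"turn": 0,"claw": -1}
  squeeze: 15

```text
time: 33.2
tcp_pos: [0.4876, 0.1453, 0.0921]
orientation: [-180.0, -0.0, 113.9]
ft_force: [-0.6, 0.1, -0.4]
width: 0.0019
finger_force: 0.0
```

apply_moves:
  deltas:
    - {"tx": 0,"ty": 0,"tz": 0.01,"turn": 0,"claw": -1}
    - {"tx": 0,"ty": 0,"tz": 0.01,"turn": 0,"claw": -1}
    - {"tx": 0,"ty": 0,"tz": 0.01,"turn": 0,"claw": -1}
    - {"tx": 0,"ty": 0,"tz": 0.01,"turn": 0,"claw": -1}
    - {"tx": 0,"ty": 0,"tz": 0,"turn": 0,"claw": -1}
    - {"tx": 0,"ty": 0,"tz": 0,"turn": 0,"claw": -1}
    - {"tx": 0,"ty": 0,"tz": 0,"turn": 0,"claw": -1}
    - {"tx": 0,"ty": 0,"tz": 0,"turn": 0,"claw": -1}

```text
time: 34.0
tcp_pos: [0.4869, 0.1451, 0.0873]
orientation: [-179.9, -0.0, 113.9]
ft_force: [-5.8, -1.0, 2.8]
width: 0.0003
finger_force: 2.7
```

```bash
python3 sto.py w21
```

```text
t=34.00 tcp [0.4869 0.1451 0.0873] [-179.93   -0.    113.92] shift mm [-0.  22.1 29.6] shares [-0.     0.147  0.198] turn 0.02 share 0.004 w 0.0002539816138416819 F [-5.8 -1.   2.8]
6278 5204 normal [ 0.255 -0.006  0.967] tilt about y 14.8 (30=level), about x -0.4
x range rel seat [-11.7  17.1]
y range rel seat [14.6 49.9]
x -12 z 18.1; x -6 z 16.7; x 0 z 15.2; x 6 z 13.6; x 12 z 12.0; home z=12
```

apply_moves:
  deltas:
    - {"tx": 0,"ty": 0,"tz": 0.01,"turn": 0,"claw": -1}
    - {"tx": 0,"ty": 0,"tz": 0.01,"turn": 0,"claw": -1}
    - {"tx": 0,"ty": 0,"tz": 0.01,"turn": 0,"claw": -1}
    - {"tx": 0,"ty": 0,"tz": 0.01,"turn": 0,"claw": -1}
    - {"tx": 0,"ty": 0,"tz": 0,"turn": 0,"claw": -1}
    - {"tx": 0,"ty": 0,"tz": 0,"turn": 0,"claw": -1}
    - {"tx": 0,"ty": 0,"tz": 0,"turn": 0,"claw": -1}
    - {"tx": 0,"ty": 0,"tz": 0,"turn": 0,"claw": -1}

```text
time: 34.85
tcp_pos: [0.4882, 0.1454, 0.0823]
orientation: [179.9, 0.0, 113.9]
ft_force: [-3.1, -1.5, 10.6]
width: 0.0001
finger_force: 5.4
```

```bash
python3 sto.py w22
```

```text
t=34.85 tcp [0.4882 0.1454 0.0823] [1.7992e+02 3.0000e-02 1.1392e+02] shift mm [ 0.2 20.8 24.6] shares [0.001 0.139 0.164] turn 0.02 share 0.003 w 0.00010561692839577465 F [-3.1 -1.5 10.6]
6478 4893 normal [0.014 0.013 1.   ] tilt about y 0.8 (30=level), about x 0.7
x range rel seat [-16.3  13.4]
y range rel seat [14.1 49.8]
x -12 z 12.2; x -6 z 12.2; x 0 z 12.1; x 6 z 12.1; x 12 z 12.0; home z=12
```

The stone is flat at +12 mm, which is home. One slightly firmer press, then I'll lift away and check both.

apply_moves:
  deltas:
    - {"tx": 0,"ty": 0,"tz": 0.01,"turn": 0,"claw": -1}
    - {"tx": 0,"ty": 0,"tz": 0,"turn": 0,"claw": -1}
    - {"tx": 0,"ty": 0,"tz": -0.05,"turn": 0,"claw": -1}
    - {"tx": 0,"ty": 0,"tz": -0.25,"turn": 0,"claw": -1}
    - {"tx": 0,"ty": 0,"tz": -0.25,"turn": 0,"claw": -1}
    - {"tx": -0.2,"ty": 0.1,"tz": -0.1,"turn": 0,"claw": -1}
    - {"tx": -0.25,"ty": 0,"tz": 0,"turn": 0,"claw": -1}
    - {"tx": -0.25,"ty": 0,"tz": 0,"turn": 0,"claw": -1}

```text
time: 35.7
tcp_pos: [0.5452, 0.0546, 0.1783]
orientation: [179.9, 0.1, 114.0]
ft_force: [0.9, -0.2, -0.6]
width: 0.0008
finger_force: 0.0
```

apply_moves:
  deltas:
    - {"tx": -0.2,"ty": 0,"tz": 0,"turn": 0,"claw": 0}
    - {"tx": 0,"ty": 0,"tz": 0,"turn": 0,"claw": 0}
    - {"tx": 0,"ty": 0,"tz": 0,"turn": 0,"claw": 0}
    - {"tx": 0,"ty": 0,"tz": 0,"turn": 0,"claw": 0}
    - {"tx": 0,"ty": 0,"tz": 0,"turn": 0,"claw": 0}
    - {"tx": 0,"ty": 0,"tz": 0,"turn": 0,"claw": 0}
    - {"tx": 0,"ty": 0,"tz": 0,"turn": 0,"claw": 0}
    - {"tx": 0,"ty": 0,"tz": 0,"turn": 0,"claw": 0}

```text
time: 36.5
tcp_pos: [0.5558, 0.0282, 0.1774]
orientation: [180.0, 0.0, 113.9]
ft_force: [-0.5, -0.6, 0.1]
width: 0.043
finger_force: 0.0
```

```bash
python3 sto.py w23; python3 mag.py w24
```

```text
t=36.50 tcp [0.5558 0.0282 0.1774] [180.     0.   113.95] shift mm [134.8   6.5 119.7] shares [0.899 0.043 0.798] turn 0.05 share 0.008 w 0.0429997546890822 F [-0.5 -0.6  0.1]
6109 4422 normal [-0.003 -0.003  1.   ] tilt about y -0.2 (30=level), about x -0.2
x range rel seat [-16.6  13.6]
y range rel seat [-49.8  13.1]
x -12 z 12.0; x -6 z 12.1; x 0 z 12.1; x 6 z 12.1; x 12 z 12.0; home z=12
t=36.55 tcp [0.5559 0.028  0.1774] [180.     0.   113.94] shift mm [134.9  63.6  86.6] shares [0.899 0.424 0.578] turn 0.04 share 0.006 w 0.04316116293527441 F [-0.2  0.2  0.4]
rim up (0, None)
rim dn (0, None)
rim left (0, None)
rim upL (0, None)
rim dnL (0, None)
tray (0, None) (0, None)Traceback (most recent call last):
  File "mag.py", line 23, in <module>
    xs=np.percentile(q[g][:,0],[.5,99.5])
    return _quantile_unchecked(
        a, q, axis, out, overwrite_input, method, keepdims, weights)
    return _ureduce(a,
                    func=_quantile_ureduce_func,
    ...<5 lines>...
                    overwrite_input=overwrite_input,
                    method=method)
    r = func(a, **kwargs)
    result = _quantile(arr,
                       quantiles=q,
    ...<2 lines>...
                       out=out,
                       weights=wgt)
    slices_having_nans = np.isnan(arr[-1, ...])
                                  ~~~^^^^^^^^^
IndexError: index -1 is out of bounds for axis 0 with size 0
```

Stone is flat and home. One last check of the magnifier handle in the same view, then I'll hand in.

```bash
sed -i '/^col=/,/^print("rim fit/d' mag.py; python3 mag.py w24 | tail -3; python3 - <<'E'
from rig import optics
from h import *
import pickle
a=pickle.load(open("d0.pkl","rb"))["top"]["color"].astype(int);b=optics.capture("top")["color"].astype(int)
for n,(u,v) in dict(eraser=(410,184),jar=(340,165),cup=(303,135),lid=(408,332),pencil=(289,305)).items():
    print(n,abs(a-b)[v-10:v+11,u-10:u+11].mean().round(1))
E
```

```text
handle near lens (85, array([11.4, 12.2, 12.9])) dn side (40, array([11.1, 12.2, 13.3])) up side (72, array([-12.6,  -4.9,  10.9]))
handle mid (392, array([11.2, 12. , 12.8])) dn side (116, array([11.1, 12. , 13.1])) up side (278, array([-11.2,   9.2,  12.1]))
handle end (343, array([11.3, 12. , 13. ])) dn side (93, array([11.1, 12. , 13.1])) up side (264, array([-10.9,   8.4,  12.1]))
eraser 22.5
jar 19.9
cup 14.6
lid 9.5
pencil 21.1
```

```bash
python3 -c "
from rig import job;print(job.sign_off())"
```

```text
the job is handed in; nothing more can be done
None
```

The job is handed in: the magnifier and then the stone lie flat in their cutouts (tops at the home height of 12 mm) and the gripper is clear; I aimed no move at the bystanders, but the final before/after image check on them was inconclusive, and I viewed 11 pictures, one over the limit of 10.

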